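Clear the jammed can dispenser through its bypass door

TASK

The sloping can dispenser on the bench is starved: a sanding block with a wooden grip has been left in the lane under the inner (blue-pull) sliding door. Slide that door fully open behind its neighbour, lift the block out so that the two cans behind it roll down to the front stop, set the block down gently (do not drop it) the right way up inside the red tray, then slide the door fully shut again. Leave the neighbouring door shut and do not disturb the other things on the bench.

Things in the scene. Friction and masses are not known exactly. Their poses are not given: they have to be found in the camera images.
- inner_door (a joint): Inner (lower) clear bypass door with aluminium edges and a blue pull, 276 mm up the slope x 166 mm wide x 5 mm. Value in m: 0 shut (over the jammed lane); grows as it slides to the dispenser's -y, under the outer door, to its stop at 0.138 (fully open, whole lane uncovered). Starts at 0 to 0.03. About 2 N friction; stays where it is left.
- inner_door_pull (a point): Grip point of the blue pull on the inner door's +y edge: a bar 12 mm thick (y), 40 mm along the slope (x), standing 48 mm out of the door (z); the point is mid-bar, 36 mm above the door's face, 12 mm below the bar's top. Axes: x up the slope away from the robot, y along the tracks (opens to -y), z square out of the slope, 0.47 rad from vertical, leaning to the robot.
- outer_door (a joint): Outer (upper) clear bypass door with a black pull at its -y edge, over the full lane (-y side); 0 shut, grows to +y. Starts shut and is to stay shut. Its face is 11 mm above the inner door's face, and the open inner door's pull stands right beside its edge: keep fingertips at least 14 mm above the inner door's face.
- dispenser: Green steel can dispenser, 390 deep x 336 wide x 370 mm high, fixed; origin at the centre of its underside, x away from the robot, z up. Two lanes 125 mm wide, centred at y = +85 mm (jammed) and -85 mm (full); floor slopes 0.47 rad down to the robot; inner door's underside 98 mm above and parallel to it. Green box at the back: x 115 to 190 mm, top at z = 260 mm, a yellow tape roll stuck on it.
- lamp (a point): Middle of the aluminium strip lamp fixed over the dispenser, 24 mm (x) x 300 mm (y) x 20 mm, right above the block: the tool must come in tilted, square to the slope, leaning to the robot. It hangs on one bracket that runs back from its middle, up to 20 mm above this point. Axes as the dispenser's.
- block_center (a point): Centre (half-way up, 43 mm above its underside) of the T-shaped sanding block: black base 84 (x) x 56 (y) x 12 mm; upright wooden grip 22 mm thick (x), 56 mm long (y) below, 112 mm long from 42 mm up to its top at 86 mm; 0.45 kg. x across the grip, up the slope; y along it; z up the grip (square to the slope while jammed). Pinch the grip across x, 20 to 30 mm above this point.
- block: The same block, origin at the centre of its underside. It rests on the lane floor; two yellow lugs, reaching 20 mm in from the lane walls at 56 to 74 mm above the floor, catch the ends of its grip on the robot's side, 85 mm apart, so the narrower base lifts out between them; the first can (50 mm high) leans on its base on the far side. Lift it square to the slope.
- can1_center (a point): Centre of the first can behind the block: white and orange cylinder, 50 mm diameter, 114 mm long, lying across the lane (along y); rolls down by itself once the block is lifted.
- can2_center (a point): Centre of the second can, the same kind, behind the first.
- front_place (a point): Where the centre of the first can lies when it has rolled against the front stop of the jammed lane (a point of the dispenser). The second can then lies 50 mm behind it.
- tray_in (a point): Centre of the inner floor (5 mm above the bench) of the red open tray, outside 160 mm (x) x 200 mm (y) x 40 mm high, walls 5 mm, fixed to the bench; to the left or right of the dispenser, a blue bin of the same size with sanding discs being on the other side. Axes: x and y along its sides, z up.
- disc_bin: Blue bin 160 x 200 x 40 mm with sanding discs, fixed; not for the block. Origin at the centre of its underside.
- screwdriver: Screwdriver lying in front of the dispenser; bystander, origin at its underside.
- wrench: Wrench lying in front of the dispenser; bystander, origin at its underside.
- spray: Blue spray bottle, 60 mm diameter, 170 mm high, standing; bystander, origin at its underside.
- tin: Red tin, 90 mm diameter, 100 mm high, standing; bystander, origin at its underside.

How it is judged:
On the way, in this order (a step that is already met when the one before it is completed fails the run):
1. the inner door has been slid open behind its neighbour (at least 120 of 138 mm) (value of joint inner_door above 0.12 m), for 0.2 s.
2. the block is out of the lane and both cans have rolled down to the front stop (distance between block_center and front_place above 0.15 m and distance between can1_center and front_place below 0.015 m and distance between can2_center and front_place below 0.065 m), for 0.2 s.
3. the block stands the right way up in the red tray, let go (x of block_center in the frame of tray_in between -0.055 and 0.055 m and y of block_center in the frame of tray_in between -0.075 and 0.075 m and z of block_center in the frame of tray_in between 0.034 and 0.052 m and angle between block_center's own z axis and vertical below 0.12 rad and linear speed of block below 0.03 m/s and contact force between the fingers and block below 0.1 N), for 0.2 s.
At the end, for the whole second after the job is handed in: Inner door shut to 8 mm, outer door to 20 mm; first can within 15 mm of its place at the front stop, second within 65 mm of it; block at rest, let go, on its base on the red tray's floor (centre within 55/75 mm of the tray's centre along x/y, 34-52 mm up, tilt under 0.12 rad) (value of joint inner_door below 0.008 m and value of joint outer_door below 0.02 m and distance between can1_center and front_place below 0.015 m and distance between can2_center and front_place below 0.065 m and x of block_center in the frame of tray_in between -0.055 and 0.055 m and y of block_center in the frame of tray_in between -0.075 and 0.075 m and z of block_center in the frame of tray_in between 0.034 and 0.052 m and angle between block_center's own z axis and vertical below 0.12 rad and linear speed of block below 0.03 m/s); the robot touches nothing.
It fails at once if the block is dropped (falls freely faster than 0.7 m/s, about 25 mm) (linear speed of block above 0.7 m/s and contact force between anything else and block below 0.1 N).
It fails at once if the outer door is slid open by more than 30 mm (value of joint outer_door above 0.03 m).
It fails at once if a bystander is moved by more than 40 mm (distance of any of screwdriver, wrench, spray, tin from where it was at the start of the episode above 0.04 m).
It also fails if it takes over 70 s, if anything falls off the work surface, if the arm or the gripper's body presses on something with over 40 N, if the wrist force passes 120 N, or if a joint passes its speed limit or range.

ROBOT

A 6-joint arm with a two-finger parallel gripper is mounted at the origin on the work surface. World frame = base frame: x ahead of the robot, y to its left, z up, the work surface at z = 0. Lengths are in m, angles in rad, forces in N, time in s.
With the tool pointing down it reaches from about 0.35 to 0.775 m from the base axis. Payload 5.5 kg.
Tool frame: the origin (TCP) lies at the very end of the fingers, on their centre line; the grasp point (between the pads) lies 19 mm behind it; z points along the fingers, y is the direction in which the jaws open and shut (so a half turn about z gives the same grasp; the last joint's range is limited). The gripper opens to 85 mm and grips with 20 to 120 N. Pads are 22 mm wide; open, the fingers measure 114 mm over their backs; the gripper's body (76 mm by 85 mm) begins 54 mm behind the grasp point. The pads swing forward as they close: fully open they stand 13 mm farther back than shut.
Start: joints at [1.001, 0.313, 0.046, 1.304, 0, 1.431], TCP at [0.24, 0.523, 0.231] pointing down, gripper open.
Joint ranges: [-2.76, 2.76], [-0.86, 1.69], [-1.03, 1.26], [-2.2, 2.34], [-1.47, 1.5], [-3.14, 3.14]. Speed limits (rad/s): [2.57, 2.57, 3.14, 3.14, 3.14, 3.14].

INTERFACE

Orientations are given as a unit quaternion [w, x, y, z].
In Python, from workcell import get_state, read_camera, hand_in, find_in, silhouettes gives the robot as it stands. The module is installed in compiled form; this text tells all that it offers.
- The arm moves only by the tool send_rows, never from a script. Its argument "deltas" is a list that holds one entry, the list of rows, each a list of 6 numbers: the shift along the world's x, y, z in cm, then the turn, a rotation vector about the world's x, y, z in degrees. In form: [[[dx, dy, dz, wx, wy, wz], ...]]. A call has 1 to 12 rows; each row is the pose to reach, as a shift and turn from the pose commanded when the call began; what a row does not reach only later rows make up. A row lasts 1/10 s, in which the tool goes at most 50 mm and 8.59 degrees, less where a joint would pass 70% of its speed; a pose out of reach is approached as far as the arm can. A call with a gripper value outside its range is refused whole. "jaw" is the opening, from -1 (shut) to 1 (fully open), so that 0 is half open, set as the call begins (left out, the last holds). The fingers move at their own pace and stop on an object; "force" is the grip in N (left out, the last holds). Time passes only in rows, so rows that repeat a pose let the fingers close. It gives the time, the measured TCP pose, the force and the opening at its end, in the units of the state.
- get_state(): the state, without advancing time (a new reading comes with each control period).
- read_camera(name): name is "scene" or "side" or "wrist"; returns a dict with "img" (420x560x3 uint8, red, green, blue), "z_map" (420x560 float32, m along the optical axis (not along the pixel's ray), 0 where there is no reading), "vfov" (degrees; the focal length in pixels is half the picture's height over the tangent of half this angle, whatever the lens; pixels are square), "cx", "cy" (the principal point, pixels), "R" (3x3) and "t" (3): a world point X has camera coordinates R X + t; the wrist camera has in their place "hand_eye" (4x4, takes a point from camera to tool coordinates, whose origin is the TCP and whose axes are the flange's). Camera axes: x right, y down, z forward; pixel columns grow to the right and rows downward; lengths in m; the calibration is good to about 2 mm. A picture is of the moment at which its call begins: read the wrist's pose just before it.
- hand_in(): hands the job in, once; it reports no verdict.
Trained networks look in a picture, given as the dict that the camera call returned (one of the last four; its "shot" number tells which), for a name from the list of things; names that differ only in an ending like _2 or _b are one class to them, and where a whole thing is asked for, a point or a joint stands for the part that bears it (a point fixed in the world has none). Each returns a list of dicts, best first, with "conf" (0 to 1); they miss things now and then, are a little off and sometimes report something else, mostly with a low value. They report only what shows in the picture. A call takes as long as a camera call.
- find_in(picture, thing): "box" ([centre column, centre row, width, height] in pixels, round what is visible of it).
- silhouettes(picture, thing): "mask" (420x560 bool, what is visible of it) and "box" ([centre column, centre row, width, height] in pixels, round what is visible of it).
The state is a dict: "clock": time; "joint_pos": joint angles; "qvel": joint speeds; "tau": joint torques, N m; "tcp_pos": TCP position; "orientation": TCP orientation; "wrist_force": force on the tool from outside, world axes, zero at the start; "ft_torque": the same for the moment, N m; "finger_gap": finger opening in m.
Only numpy, scipy, OpenCV 4.12 (cv2) and the standard library are available. Lean on these libraries where they do the work, as an engineer would, in place of code of your own. Each camera call takes 0.05 s, during which the arm holds its last target.

## Working session

There is one attempt and no reset: what is moved stays moved. The work goes in short steps, Python scripts to look and compute and a tool call to move; the robot and the scene stay as the last step left them, time stands still between calls to the robot, and variables do not carry over. Pictures are saved under pics/ and viewed, and the job is handed in when it is done.

Besides the shell and the picture viewer there is one more tool, called by a JSON object that holds its "op" and its "data". send_rows: Moves the arm, as the interface text tells. Its arguments: {"type":"object","properties":{"deltas":{"type":"array","items":{"type":"array","items":{"type":"array","items":{"type":"number"}}}},"jaw":{"type":"number"},"force":{"type":"number"}},"required":["deltas"]}

```bash
mkdir -p pics
cat > h.py <<'E'
import numpy as np, cv2
from workcell import get_state, read_camera, hand_in, find_in, silhouettes
from scipy.spatial.transform import Rotation as Rot
def q2R(q): return Rot.from_quat([q[1],q[2],q[3],q[0]]).as_matrix()
def cam(name):
    s=get_state(); p=read_camera(name)
    if name=='wrist':
        H=np.array(p['hand_eye']); R=q2R(s['orientation']); 
        Rc=R@H[:3,:3]; tc=R@H[:3,3]+np.array(s['tcp_pos'])
    else:
        R=np.array(p['R']); t=np.array(p['t']); Rc=R.T; tc=-R.T@t
    p['Rc']=Rc; p['tc']=tc; p['f']=210/np.tan(np.radians(p['vfov'])/2)
    return p
def save(p,n): cv2.imwrite('pics/'+n+'.png',cv2.resize(p['img'][:,:,::-1],(784,588)))
def cloud(p):
    v,u=np.mgrid[0:420,0:560]; z=p['z_map'].astype(float)
    c=np.stack([(u-p['cx'])/p['f']*z,(v-p['cy'])/p['f']*z,z],-1)
    w=c@p['Rc'].T+p['tc']; w[z==0]=np.nan; return w
def proj(p,X):
    c=(np.atleast_2d(X)-p['tc'])@p['Rc']
    return np.c_[c[:,0]/c[:,2]*p['f']+p['cx'],c[:,1]/c[:,2]*p['f']+p['cy']]
E
python3 - <<'E'
from h import *
s=get_state(); print({k:np.round(v,3) for k,v in s.items()})
for n in ['scene','side','wrist']:
    p=cam(n); save(p,n+'0'); np.savez(n+'0.npz',**{k:p[k] for k in ['img','z_map','Rc','tc','f','cx','cy']})
    print(n,p['vfov'],p['tc'].round(3),p['Rc'].round(2).tolist())
    for th in ['inner_door','inner_door_pull','dispenser','lamp','block','can1_center','tray_in','disc_bin','screwdriver','wrench','spray','tin','outer_door']:
        try: r=find_in(p,th)
        except Exception as e: print(th,e); continue
        print(th,[(round(d['conf'],2),np.round(d['box']).tolist()) for d in r[:2]])
E
```

```text
{'clock': np.float64(0.0), 'joint_pos': array([ 1.001,  0.314,  0.045,  1.304, -0.   ,  1.431]), 'qvel': array([-0.   ,  0.001, -0.001, -0.002, -0.   , -0.001]), 'tau': array([-0.0000e+00, -4.8063e+01,  2.9853e+01,  1.9000e-02, -0.0000e+00,
       -0.0000e+00]), 'tcp_pos': array([0.239, 0.522, 0.23 ]), 'orientation': array([-0.   ,  0.213,  0.977, -0.001]), 'wrist_force': array([-0.708, -0.82 , -0.557]), 'ft_torque': array([ 0.043, -0.009, -0.017]), 'finger_gap': np.float64(0.085)}
scene 56.42194344967562 [0.778 0.368 1.187] [[-0.81, 0.53, -0.24], [0.58, 0.74, -0.33], [-0.0, -0.41, -0.91]]
inner_door [(0.65, [277.0, 236.0, 98.0, 61.0])]
inner_door_pull [(0.83, [279.0, 235.0, 102.0, 61.0])]
dispenser [(0.56, [246.0, 227.0, 195.0, 183.0])]
lamp [(0.77, [247.0, 227.0, 190.0, 182.0])]
block [(0.53, [279.0, 260.0, 24.0, 9.0])]
can1_center [(0.44, [262.0, 266.0, 9.0, 3.0])]
tray_in [(0.67, [368.0, 311.0, 94.0, 90.0])]
disc_bin [(0.78, [239.0, 136.0, 67.0, 57.0]), (0.74, [247.0, 228.0, 194.0, 183.0])]
screwdriver [(0.58, [353.0, 224.0, 34.0, 23.0])]
wrench []
spray [(0.91, [311.0, 342.0, 22
[... 565 characters left out ...]
.56, [328.0, 379.0, 115.0, 82.0]), (0.49, [413.0, 360.0, 49.0, 59.0])]
screwdriver [(0.62, [219.0, 250.0, 59.0, 18.0])]
wrench [(0.65, [248.0, 329.0, 73.0, 25.0]), (0.27, [329.0, 380.0, 115.0, 79.0])]
spray [(0.83, [293.0, 152.0, 26.0, 43.0])]
tin [(0.6, [413.0, 360.0, 47.0, 59.0])]
outer_door [(0.56, [323.0, 240.0, 124.0, 103.0]), (0.29, [249.0, 328.0, 76.0, 25.0])]
wrist 67.42136308701099 [0.168 0.555 0.374] [[0.42, 0.87, 0.28], [0.91, -0.4, -0.13], [0.0, 0.31, -0.95]]
inner_door []
inner_door_pull []
dispenser []
lamp []
block []
can1_center []
tray_in [(0.73, [257.0, 338.0, 148.0, 83.0])]
disc_bin []
screwdriver [(0.86, [72.0, 367.0, 82.0, 102.0])]
wrench []
spray []
tin []
outer_door []
```

View pics/scene0.png

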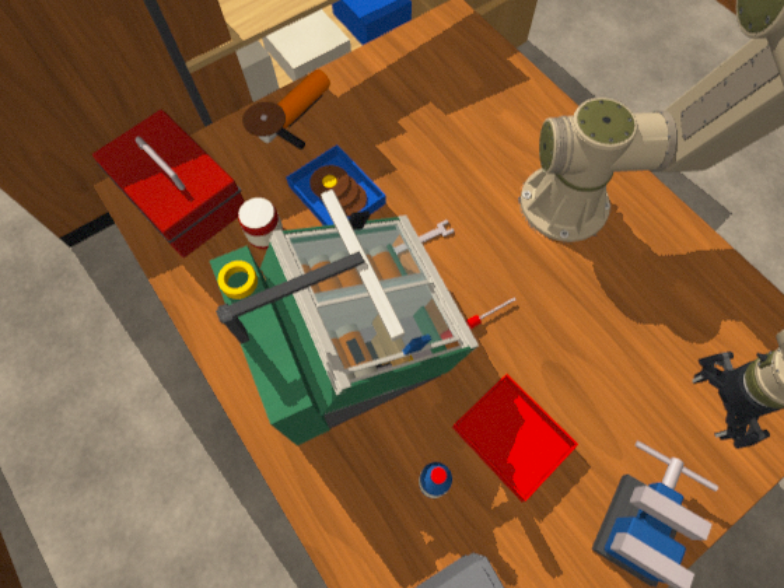

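View pics/side0.png

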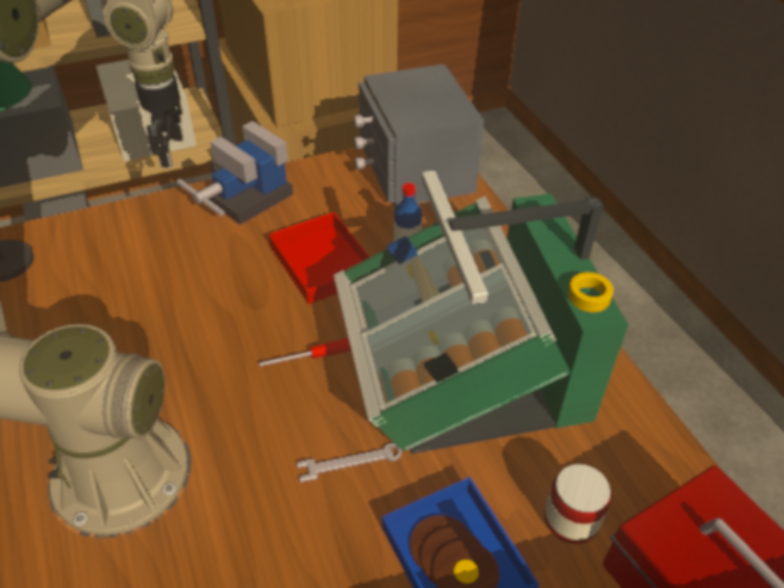

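View pics/wrist0.png

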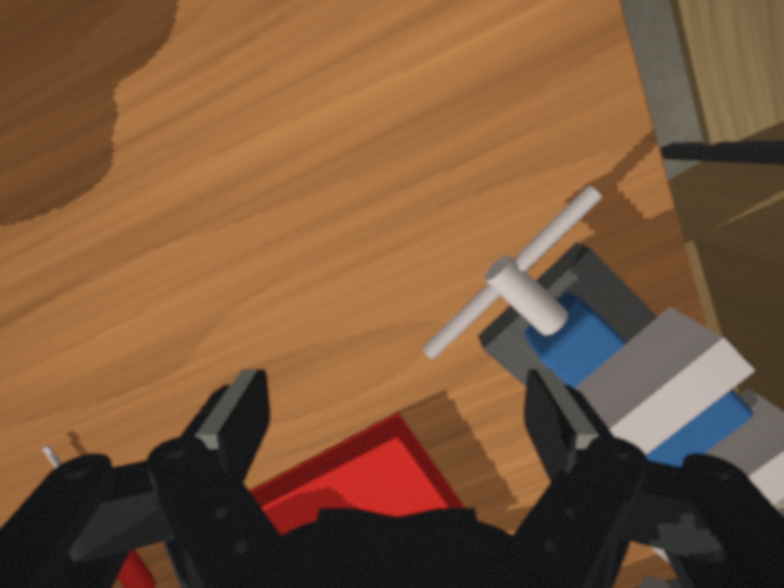

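The scene view shows the dispenser yawed on the bench, with the blue pull near (417,345) in the 784-px picture. The block's grip is just behind the pull, the lamp crosses above it, and the red tray is at (515,438). Next I measure the poses from the depth maps.

```bash
cat > m1.py <<'E'
from h import *
P={}
for n in ['scene','side']:
    d=dict(np.load(n+'0.npz')); P[n]=d; w=cloud(d); d['w']=w; im=d['img'].astype(int)
    print(n, 'nan frac',np.isnan(w[...,0]).mean())
    def g(x,y): 
        c=int(x/1.4);r=int(y/1.4); return w[r,c].round(3)
    if n=='scene':
        for nm,xy in dict(fTL=(277,236),fTR=(406,219),fBR=(473,345),fBL=(342,388),pull=(417,343),grip=(390,325),lamp1=(330,197),lamp2=(396,330),lampm=(362,260),tape=(237,266),boxc=(225,262),boxc2=(305,433),traym=(515,438),spray=(438,476)).items(): print(nm,g(*xy))
    else:
        for nm,xy in dict(f1=(345,275),f2=(378,418),f3=(548,340),f4=(484,204),pull=(402,250),grip=(425,285),lamp1=(432,178),lamp2=(480,295),boxc=(530,203),box2=(610,322),traym=(318,260)).items(): print(nm,g(*xy))
    # green top of box
    R,G,B=im[...,0],im[...,1],im[...,2]
    m=(G>R+15)&(G>B+8)&(abs(w[...,2]-0.26)<0.008)&(w[...,0]>0.4)
    pts=w[m][:,:2]; print('green top',m.sum(),np.nanmedian(w[m][:,2]))
    r=cv2.minAreaRect((pts*1000).astype(np.float32)); print(r)
    m=(R>G+60)&(R>B+60)&(w[...,2]<0.06)&(w[...,2]>-.02)
    k,l,st,c=cv2.connectedComponentsWithStats(m.astype(np.uint8))
    for i in range(1,k):
        if st[i,4]>300:
            q=w[l==i]; print('red',st[i],q.mean(0).round(3),np.percentile(q[:,2],[2,50,98]).round(3)); print(cv2.minAreaRect((q[:,:2]*1000).astype(np.float32)))
E
python3 m1.py
```

```text
scene nan frac 0.004022108843537415
fTL [ 0.673 -0.182  0.269]
fTR [ 0.399 -0.133  0.129]
fBR [0.466 0.182 0.137]
fBL [0.732 0.139 0.275]
pull [0.575 0.138 0.234]
grip [0.619 0.12  0.361]
lamp1 [ 0.566 -0.141  0.36 ]
lamp2 [0.616 0.13  0.36 ]
lampm [0.592 0.    0.369]
tape [ 0.765 -0.158  0.286]
boxc [ 0.78  -0.195  0.26 ]
boxc2 [0.831 0.123 0.09 ]
traym [0.482 0.368 0.008]
spray [0.677 0.34  0.172]
green top 2979 0.26100034481502876
((746.5787353515625, -33.3028564453125), (338.21575927734375, 173.60128784179688), 79.79817199707031)
red [ 198    0  140   90 2670] [ 0.095 -0.683  0.008] [-0.006  0.001  0.058]
((111.85012817382812, -695.0986328125), (711.8248291015625, 136.40126037597656), 5.482278347015381)
red [  267    37   293   383 42139] [0.244 0.241 0.002] [-0.004  0.001  0.017]
((204.95596313476562, 109.33380126953125), (1274.8243408203125, 773.091552734375), 80.20027160644531)
red [ 433  122   90   61 2879] [-0.17   0.168  0.   ] [-0.005  0.     0.005]
((-162.65948486328125, 172.61741638183594), (171.26966857910156, 324.52655029296875), 0.07241158187389374)
red [122 142  52  
[... 1667 characters left out ...]
15  325   30   95 1271] [-0.137 -0.072  0.001] [-0.004  0.001  0.005]
((-139.4672393798828, -33.592498779296875), (50.06720733642578, 263.6545104980469), 2.125783681869507)
red [ 235  334   51   77 1322] [ 0.347 -0.227  0.001] [-0.004  0.001  0.005]
((344.59417724609375, -236.28697204589844), (201.1342315673828, 56.21133804321289), 89.10481262207031)
red [ 41 370  40  50 930] [-0.076 -0.136  0.001] [-0.004  0.001  0.005]
((-77.32890319824219, -119.93269348144531), (53.430084228515625, 157.15921020507812), 8.895020484924316)
red [ 87 383  25  37 496] [-0.001 -0.175  0.001] [-0.003  0.001  0.005]
((-1.887415885925293, -169.19557189941406), (33.03433609008789, 105.7080078125), 8.15495777130127)
```

```bash
cat >> h.py <<'E'
psi=np.radians(-10.2); O=np.array([0.6454,-0.0163,0.])
Dx=np.array([np.cos(psi),np.sin(psi),0]);Dy=np.array([-np.sin(psi),np.cos(psi),0]);Dz=np.array([0,0,1.])
RD=np.stack([Dx,Dy,Dz],1)
Sx=np.cos(.47)*Dx+np.sin(.47)*Dz; Sn=-np.sin(.47)*Dx+np.cos(.47)*Dz
RS=np.stack([Sx,Dy,Sn],1)   # slope frame axes
def toS(X): return (np.asarray(X)-O)@RS
def fromS(X): return np.asarray(X)@RS.T+O
E
cat > m2.py <<'E'
from h import *
for n in ['scene','side']:
    d=dict(np.load(n+'0.npz')); w=cloud(d); im=d['img'].astype(int); hsv=cv2.cvtColor(d['img'],cv2.COLOR_RGB2HSV)
    R,G,B=im[...,0],im[...,1],im[...,2]; s=toS(w); dd=(w-O)@RD
    # box edges
    m=(G>R+15)&(G>B+8)&(abs(w[...,2]-0.26)<0.004)&(dd[...,0]>.1)
    q=dd[m]; print(n,'box x',np.percentile(q[:,0],[1,99]).round(4),'y',np.percentile(q[:,1],[1,99]).round(4),'z',np.median(q[:,2]))
    # lamp
    m=(w[...,2]>.33)&(abs(dd[...,0]+.055)<.03); q=dd[m]; print('lamp',np.percentile(q,[1,50,99],axis=0).round(3).tolist())
    # blue pull
    m=(B>R+40)&(B>G+15)&(abs(dd[...,0])<.2)&(abs(dd[...,1])<.2); q=s[m]; print('pull',m.sum(),np.percentile(q,[2,10,50,90,98],axis=0).round(4).tolist())
    v,u=np.where(m); print('px',u.mean(),v.mean(),u.min(),u.max(),v.min(),v.max())
    # slope heights: whitish frame
    m=(R>170)&(B>150)&(abs(dd[...,0])<.22)&(abs(dd[...,1])<.18)&(w[...,2]<.31)&(w[...,2]>.1); q=s[m]; print('frame',m.sum(),np.percentile(q,[1,10,50,90,99],axis=0).round(4).tolist())
    # wood/pale inside jammed lane
    m=(dd[...,1]>0.02)&(dd[...,1]<.15)&(abs(dd[...,0])<.2)&(w[...,2]<.33); q=s[m]; print('lane s_n hist',np.histogram(q[:,2],bins=np.arange(0,.3,.01)))
    # tray
    m=(R>100)&(G<40)&(B<40)&(w[...,2]<.06)&(w[...,1]>.2); k,l,st,c=cv2.connectedComponentsWithStats(m.astype(np.uint8))
    for i in range(1,k):
        if st[i,4]>300:
            q=w[l==i]; print('red',st[i],q.mean(0).round(3),np.percentile(q[:,2],[2,50,98]).round(3),cv2.minAreaRect((q[:,:2]*1000).astype(np.float32)))
E
python3 m2.py
```

```text
scene box x [0.115  0.1877] y [-0.1634  0.1684] z 0.2610006434037243
lamp [[-0.067, -0.143, 0.346], [-0.053, 0.012, 0.361], [-0.028, 0.151, 0.373]]
pull 137 [[-0.0144, 0.1293, 0.2073], [-0.0087, 0.1305, 0.2165], [0.0122, 0.137, 0.2432], [0.0231, 0.1405, 0.2517], [0.0238, 0.1407, 0.2526]]
px 297.1970802919708 245.44525547445255 287 307 239 252
frame 2433 [[-0.135, -0.1596, 0.1934], [-0.1271, -0.1362, 0.2016], [0.1138, 0.0045, 0.2153], [0.1769, 0.136, 0.2193], [0.1786, 0.1638, 0.2212]]
lane s_n hist (array([   6,    0,    1,    5,   12,    7,    9,    9,   22,   81,  143,
        106,  107,  118,  325,  589,  606,  561,  162,  250, 3078,  361,
         63,   22,   40,   39,    0,    0,    0]), array([0.  , 0.01, 0.02, 0.03, 0.04, 0.05, 0.06, 0.07, 0.08, 0.09, 0.1 ,
       0.11, 0.12, 0.13, 0.14, 0.15, 0.16, 0.17, 0.18, 0.19, 0.2 , 0.21,
       0.22, 0.23, 0.24, 0.25, 0.26, 0.27, 0.28, 0.29]))
red [ 323  268   90   90 4121] [0.482 0.368 0.011] [0.002 0.007 0.042] ((485.28631591796875, 364.07171630859375), (161.62838745117188, 202.43702697753906), 6.693827152252197)
side box x [0.1153 0.
[... 652 characters left out ...]
                                              ~~~~~~~~~~~~~^^^^^^^^^^^^^^^^^^^^^^^^^^
    return _quantile_unchecked(
        a, q, axis, out, overwrite_input, method, keepdims, weights)
    return _ureduce(a,
                    func=_quantile_ureduce_func,
    ...<5 lines>...
                    overwrite_input=overwrite_input,
                    method=method)
    r = func(a, **kwargs)
    result = _quantile(arr,
                       quantiles=q,
    ...<2 lines>...
                       out=out,
                       weights=wgt)
    slices_having_nans = np.isnan(arr[-1, ...])
                                  ~~~^^^^^^^^^
IndexError: index -1 is out of bounds for axis 0 with size 0
```

Run:
```python
from h import *
a=np.load('scene0.npz')['img'][140:310,170:360,::-1]; b=np.load('side0.npz')['img'][110:320,230:460,::-1]
cv2.imwrite('pics/zs.png',cv2.resize(a,None,fx=4,fy=4,interpolation=cv2.INTER_CUBIC)[:600]); cv2.imwrite('pics/zd.png',cv2.resize(b,None,fx=2.8,fy=2.8,interpolation=cv2.INTER_CUBIC))
```

```text
(no output)
```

View pics/zs.png

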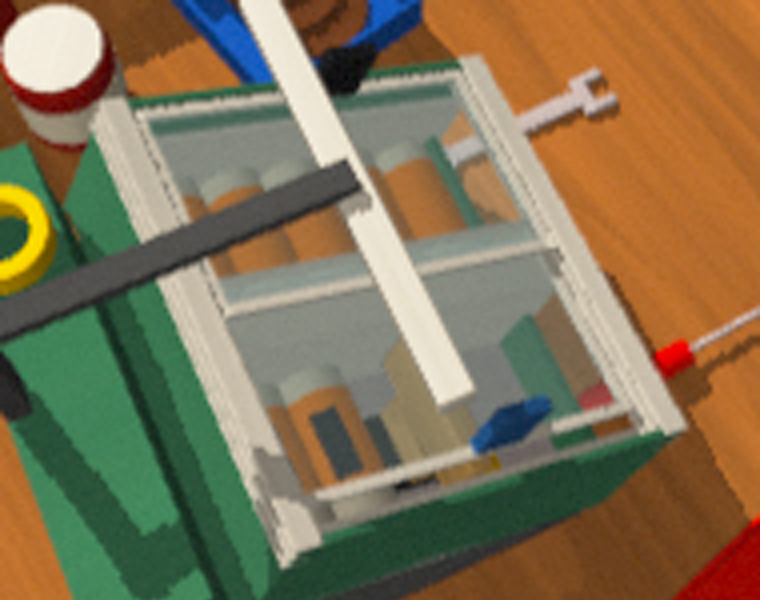

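View pics/zd.png

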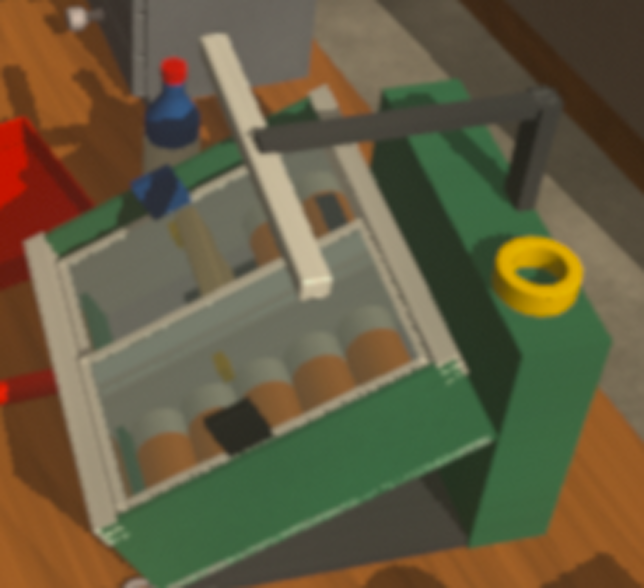

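The zoomed pictures show the blue pull on the door's +y edge. The wooden grip and the first can are visible through the clear door, and the lamp sits just above and behind them. I measure the pull at slope coordinates of about (0.005, 0.132, top 0.252). The plan is to hover over it with the tool square to the slope and the jaws along the slope, because that one orientation serves both the pull (40 mm wide that way) and the block.

```bash
cat >> h.py <<'E'
RT=np.stack([Dy,Sx,-Sn],1)  # tool axes x=Dy,y=Sx,z=-Sn
def plan(tcp,Rt=RT,show=True):
    s=get_state(); R0=q2R(s['orientation']); p0=np.array(s['tcp_pos'])
    rv=np.degrees(Rot.from_matrix(Rt@R0.T).as_rotvec()); d=(np.array(tcp)-p0)*100
    print('tcp',p0.round(4),'S',toS(p0).round(4),'target',np.round(tcp,4),'delta cm',d.round(2),'rotvec',rv.round(2),'|rv|',np.linalg.norm(rv).round(1)); return d,rv
E
python3 - <<'E'
from h import *
print(O,'pull',fromS([.0045,.1315,.2405]))
plan(fromS([.0045,.1315,.33])); plan(fromS([-.06,.1315,.38]))
E
```

```text
[ 0.6454 -0.0163  0.    ] pull [0.56543754 0.13169917 0.21646016]
tcp [0.2396 0.5227 0.2313] S [-0.3364  0.4586  0.4303] target [0.5255 0.1389 0.2963] delta cm [ 28.59 -38.38   6.49] rotvec [ 13.41 -25.66 -74.09] |rv| 79.5
tcp [0.2396 0.5227 0.2313] S [-0.3364  0.4586  0.4303] target [0.4467 0.1531 0.3116] delta cm [ 20.7  -36.96   8.03] rotvec [ 13.41 -25.66 -74.09] |rv| 79.5
```

{"op": "send_rows", "data": {"deltas": [[[2,-3.5,2,1.2,-2.3,-6.7],[4,-7,4,2.4,-4.6,-13.5],[6,-10.5,6,3.6,-7,-20.2],[8,-14,8,4.9,-9.3,-26.9],[10,-17.5,8,6.1,-11.7,-33.7],[12,-21,8,7.3,-14,-40.4],[14,-24.5,8,8.5,-16.3,-47.2],[16,-28,8,9.8,-18.7,-53.9],[18,-32,8,11,-21,-60.6],[20,-36,8,12.2,-23.3,-67.4],[20.7,-37,8,13.4,-25.7,-74.1],[20.7,-37,8,13.4,-25.7,-74.1]]], "jaw": 1, "force": 40}}

```text
clock: 3.3
tcp_pos: [0.4464, 0.1513, 0.311]
orientation: [0.179, 0.747, 0.623, 0.149]
wrist_force: [0.3, 0.3, 0.1]
finger_gap: 0.0858
```

Run:
```python
from h import *
plan(fromS([-.06,.1315,.38])); print(get_state()['joint_pos'].round(3))
p=cam('wrist'); save(p,'w1'); np.savez('wrist1.npz',**{k:p[k] for k in ['img','z_map','Rc','tc','f','cx','cy']})
for th in ['inner_door_pull','block','can1_center','tray_in']:
    print(th,[(round(d['conf'],2),np.round(d['box']).tolist()) for d in find_in(p,th)[:2]])
```

```text
tcp [0.4464 0.1513 0.311 ] S [-0.0602  0.1297  0.3794] target [0.4467 0.1531 0.3116] delta cm [0.03 0.18 0.06] rotvec [0.02 0.04 0.19] |rv| 0.2
[ 0.288 -0.235 -0.445  0.935 -0.207  1.995]
inner_door_pull [(0.91, [360.0, 232.0, 266.0, 119.0]), (0.69, [196.0, 343.0, 42.0, 22.0])]
block [(0.78, [344.0, 170.0, 25.0, 14.0]), (0.26, [362.0, 230.0, 269.0, 118.0])]
can1_center [(0.78, [385.0, 170.0, 44.0, 14.0])]
tray_in [(0.59, [175.0, 44.0, 170.0, 87.0]), (0.57, [343.0, 170.0, 23.0, 14.0])]
```

View pics/w1.png

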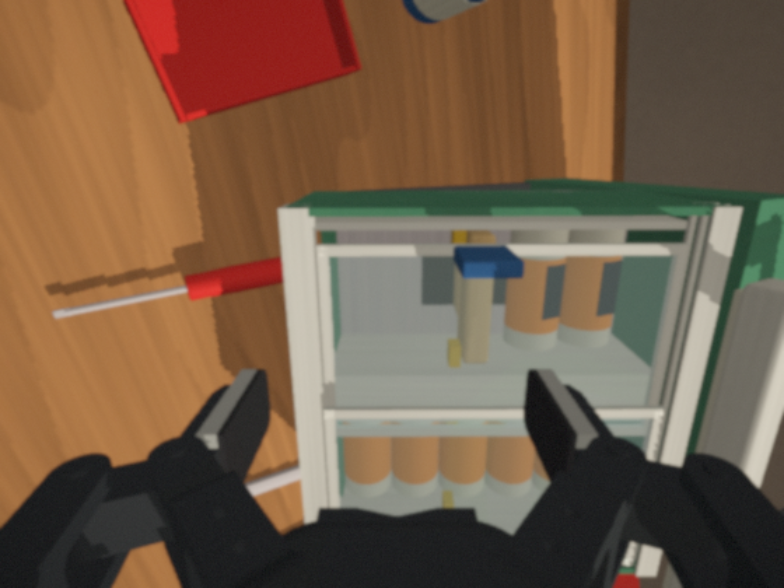

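The wrist view looks square onto the slope: blue pull at (488,262), wooden grip from (475,235) to (475,360) under the glass, cans to its right. Now I get numbers for the pull and the grip.

```bash
cat > m3.py <<'E'
from h import *
d=dict(np.load('wrist1.npz')); w=cloud(d); s=toS(w); im=d['img'].astype(int); R,G,B=im[...,0],im[...,1],im[...,2]
m=(B>R+35)&(B>G+15)&(np.arange(420)[:,None]>150)&(np.arange(420)[:,None]<220); q=s[m]
print('pull',m.sum(),np.percentile(q,[2,10,50,90,98],axis=0).round(4).tolist())
t=q[q[:,2]>.245]; print('top face',len(t),np.percentile(t,[2,50,98],axis=0).round(4).tolist())
def onplane(u,v,n):
    c=np.array([(u-d['cx'])/d['f'],(v-d['cy'])/d['f'],1]); r=d['Rc']@c
    k=(n-(d['tc']-O)@Sn)/(r@Sn); return toS(d['tc']+k*r)
for nm,(x,y) in dict(gripL=(458,335),gripR=(490,335),gripEnd=(474,362),gripTopend=(482,234),lug=(453,353)).items(): print(nm,onplane(x/1.4,y/1.4,.1876).round(4), 'depth pt',s[int(y/1.4),int(x/1.4)].round(4))
for y in range(225,265,3): print(y,im[y,320:356].sum(1).tolist())
E
python3 m3.py
python3 - <<'E'
import numpy as np,cv2
a=np.load('wrist1.npz')['img'][140:290,200:490,::-1]
cv2.imwrite('pics/zw1.png',cv2.resize(a,None,fx=2.7,fy=2.7,interpolation=cv2.INTER_CUBIC))
E
```

```text
pull 884 [[nan, nan, nan], [nan, nan, nan], [nan, nan, nan], [nan, nan, nan], [nan, nan, nan]]
top face 552 [[-0.0172, 0.1282, 0.2463], [0.0006, 0.1339, 0.2503], [0.0188, 0.1386, 0.2519]]
gripL [-0.009   0.0591  0.1876] depth pt [-0.0114  0.0659  0.2022]
gripR [0.0174 0.059  0.1876] depth pt [0.0141 0.0657 0.2018]
gripEnd [0.0055 0.0343 0.1876] depth pt [0.0017 0.0431 0.2031]
gripTopend [0.006  0.1434 0.1876] depth pt [0.0069 0.1424 0.1815]
lug [-0.0125  0.0428  0.1876] depth pt [-0.0153  0.0503  0.2026]
225 [421, 416, 422, 420, 416, 406, 388, 363, 342, 328, 335, 341, 356, 371, 378, 383, 391, 391, 396, 399, 405, 405, 408, 405, 408, 411, 410, 414, 414, 419, 423, 420, 420, 422, 423, 427]
228 [418, 420, 417, 418, 418, 409, 389, 364, 337, 331, 340, 341, 356, 365, 377, 389, 394, 398, 403, 414, 409, 402, 406, 408, 412, 410, 411, 417, 417, 418, 423, 425, 422, 428, 422, 425]
231 [421, 419, 416, 421, 415, 411, 395, 362, 346, 330, 337, 342, 356, 367, 379, 388, 395, 402, 402, 405, 408, 404, 404, 411, 414, 414, 414, 415, 418, 418, 419, 419, 421, 422, 421, 423]
234 [424, 415, 421, 418, 418, 412, 
[... 1299 characters left out ...]
 378, 378, 378, 371, 369, 376, 389, 394, 403, 408, 407, 410, 403, 405, 403, 409, 410, 410, 413, 414, 420, 431, 432, 437, 436, 439, 438, 439, 438]
258 [376, 366, 371, 373, 374, 373, 374, 381, 398, 411, 408, 392, 385, 389, 398, 404, 402, 404, 400, 398, 395, 400, 400, 399, 405, 403, 412, 421, 430, 436, 438, 435, 436, 435, 435, 435]
261 [405, 393, 381, 385, 378, 385, 380, 390, 405, 421, 434, 437, 435, 431, 439, 431, 434, 434, 432, 433, 434, 434, 438, 434, 429, 433, 431, 434, 434, 433, 434, 435, 435, 434, 432, 434]
264 [433, 429, 426, 425, 431, 429, 428, 432, 431, 430, 434, 431, 435, 431, 432, 430, 430, 432, 427, 431, 433, 430, 430, 430, 433, 433, 431, 434, 431, 433, 432, 434, 432, 433, 430, 433]
```

View pics/zw1.png

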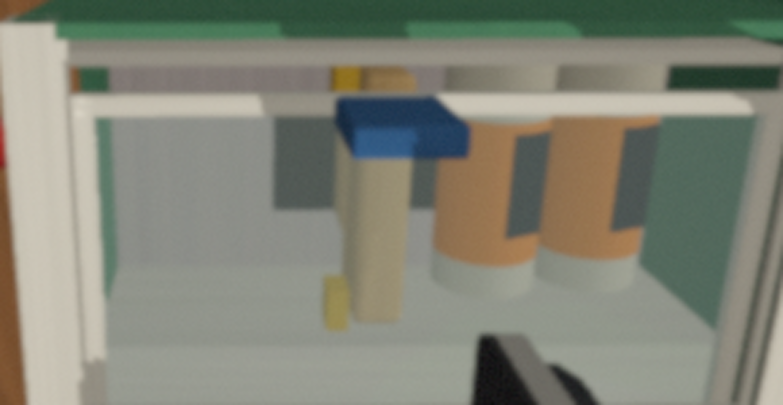

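Run:
```python
from h import *
plan(fromS([.002,.1325,.33]));plan(fromS([.002,.1325,.225])); print((RS*100).round(2))
```

```text
tcp [0.4465 0.1537 0.3115] S [-0.0603  0.132   0.38  ] target [0.5235 0.1403 0.2951] delta cm [ 7.71 -1.34 -1.64] rotvec [ 0.03  0.   -0.16] |rv| 0.2
tcp [0.4465 0.1537 0.3115] S [-0.0603  0.132   0.38  ] target [0.5703 0.1318 0.2015] delta cm [ 12.39  -2.18 -11.  ] rotvec [ 0.03  0.   -0.16] |rv| 0.2
[[ 87.75  17.71 -44.57]
 [-15.79  98.42   8.02]
 [ 45.29   0.    89.16]]
```

{"op": "send_rows", "data": {"deltas": [[[3,-0.5,-0.6,0,0,0],[6,-1,-1.2,0,0,0],[7.7,-1.35,-1.6,0,0,0],[8.7,-1.5,-3.5,0,0,0],[9.6,-1.7,-5.4,0,0,0],[10.5,-1.9,-7.3,0,0,0],[11.5,-2.05,-9.2,0,0,0],[12.4,-2.2,-11,0,0,0],[12.4,-2.2,-11,0,0,0],[12.4,-2.2,-11,0,0,0]]]}}

```text
clock: 4.55
tcp_pos: [0.5701, 0.1311, 0.201]
orientation: [0.178, 0.746, 0.624, 0.149]
wrist_force: [0.1, 0.1, -0.2]
finger_gap: 0.0857
```

Run:
```python
from h import *
plan(fromS([.002,.1325,.225]));print(get_state()['wrist_force'])
p=cam('wrist'); save(p,'w2'); p=cam('side'); cv2.imwrite('pics/s2.png',cv2.resize(p['img'][100:320,220:460,::-1],None,fx=2.6,fy=2.6))
```

```text
tcp [0.5701 0.1311 0.201 ] S [0.0017 0.1318 0.2246] target [0.5703 0.1318 0.2015] delta cm [0.02 0.07 0.05] rotvec [ 0.04 -0.07 -0.04] |rv| 0.1
[ 0.12537853  0.1240059  -0.15168025]
```

View pics/w2.png

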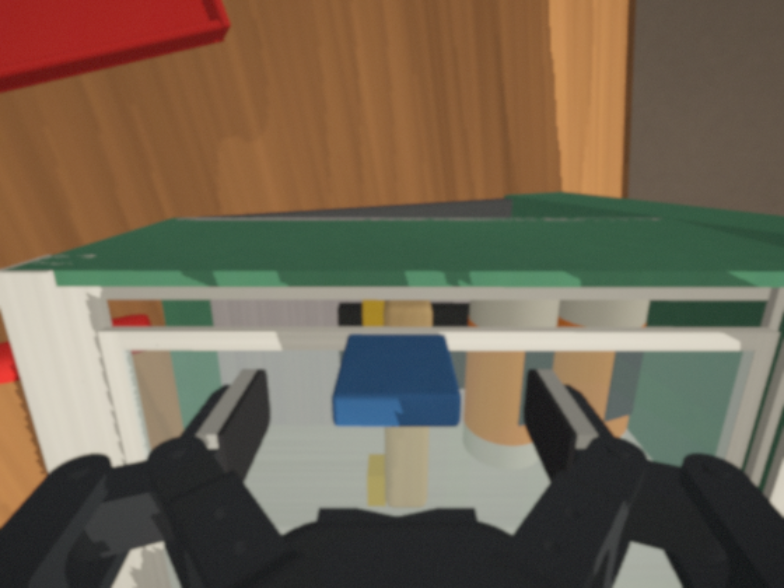

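View pics/s2.png

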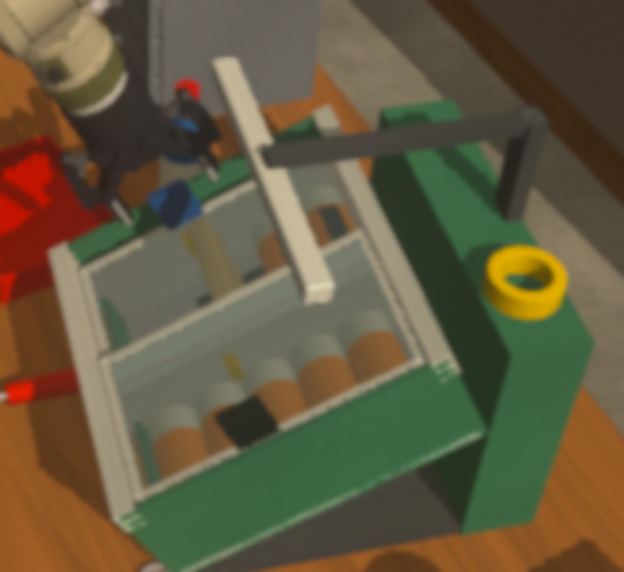

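The jaws straddle the pull, which is centred between them: pull at columns 335 to 460, pads at 265 and 530. Closing.

{"op": "send_rows", "data": {"deltas": [[[0,0,0,0,0,0],[0,0,0,0,0,0],[0,0,0,0,0,0],[0,0,0,0,0,0],[0,0,0,0,0,0],[0,0,0,0,0,0],[0,0,0,0,0,0],[0,0,0,0,0,0]]], "jaw": -1, "force": 30}}

```text
clock: 5.45
tcp_pos: [0.5697, 0.1311, 0.2016]
orientation: [0.179, 0.746, 0.624, 0.149]
wrist_force: [-5.7, 2.0, 4.2]
finger_gap: 0.0393
```

{"op": "send_rows", "data": {"deltas": [[[-0.2,-1,0,0,0,0],[-0.4,-2,0,0,0,0],[-0.55,-3,0,0,0,0],[-0.7,-4,0,0,0,0],[-0.9,-5,0,0,0,0],[-1.1,-6,0,0,0,0],[-1.25,-7,0,0,0,0],[-1.45,-8,0,0,0,0],[-1.6,-9,0,0,0,0],[-1.8,-10,0,0,0,0],[-1.98,-11,0,0,0,0],[-1.98,-11,0,0,0,0]]]}}

```text
clock: 6.65
tcp_pos: [0.5496, 0.0192, 0.2016]
orientation: [0.179, 0.747, 0.623, 0.148]
wrist_force: [-9.5, -0.2, 6.2]
finger_gap: 0.0393
```

Run:
```python
from h import *
plan(fromS([.002,.1325,.225]));print(get_state()['wrist_force']@RS)
p=cam('wrist'); save(p,'w3'); p=cam('scene'); cv2.imwrite('pics/sc3.png',cv2.resize(p['img'][140:310,170:360,::-1],None,fx=3.5,fy=3.5))
```

```text
tcp [0.5496 0.0192 0.2016] S [0.0016 0.018  0.2253] target [0.5703 0.1318 0.2015] delta cm [ 2.07 11.26 -0.  ] rotvec [ 0.1  -0.03  0.12] |rv| 0.2
[-5.50016039 -1.87704245  9.71610502]
```

View pics/w3.png

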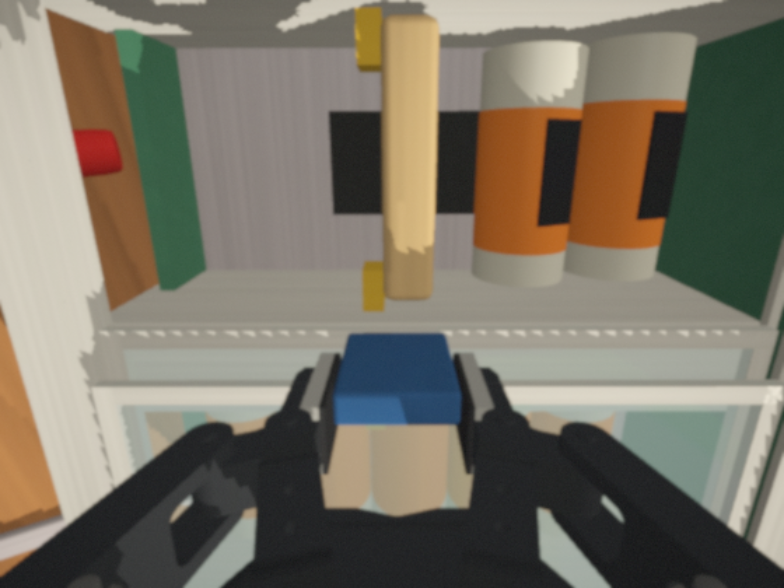

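View pics/sc3.png

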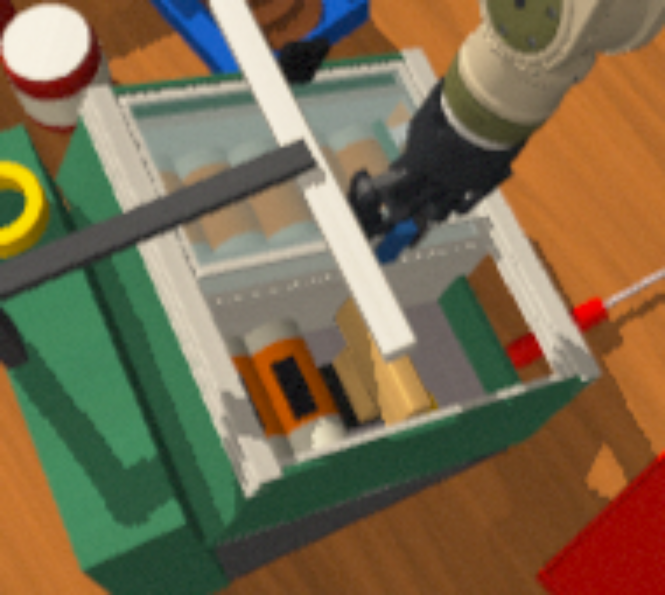

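The door has moved 114 mm and the lane is mostly uncovered. Now I push on gently to the stop.

{"op": "send_rows", "data": {"deltas": [[[-0.09,-0.5,0,0,0,0],[-0.18,-1,0,0,0,0],[-0.18,-1,0,0,0,0],[-0.18,-1,0,0,0,0]]]}}

```text
clock: 7.15
tcp_pos: [0.549, 0.0158, 0.2016]
orientation: [0.175, 0.744, 0.626, 0.154]
wrist_force: [-1.3, 20.5, 3.5]
finger_gap: 0.0393
```

Run:
```python
from h import *
plan(fromS([.002,.1325,.225]));print(get_state()['wrist_force']@RS)
```

```text
tcp [0.549  0.0158 0.2016] S [0.0016 0.0145 0.2253] target [0.5703 0.1318 0.2015] delta cm [ 2.14e+00  1.16e+01 -1.00e-02] rotvec [-0.55  0.1  -0.47] |rv| 0.7
[-2.75496003 19.97349787  5.37688403]
```

It hit the stop with 20 N after 117.5 mm of travel, so the door started near 0.02 and is now fully open. I ease off, release and retract square to the slope.

{"op": "send_rows", "data": {"deltas": [[[0.12,0.7,0,0,0,0],[0.12,0.7,0,0,0,0],[0.12,0.7,0,0,0,0]]]}}

```text
clock: 7.45
tcp_pos: [0.5494, 0.0181, 0.2016]
orientation: [0.179, 0.746, 0.624, 0.149]
wrist_force: [-7.1, 3.5, 6.0]
finger_gap: 0.0397
```

{"op": "send_rows", "data": {"deltas": [[[0,0,0,0,0,0],[0,0,0,0,0,0],[0,0,0,0,0,0],[0,0,0,0,0,0],[0,0,0,0,0,0],[0,0,0,0,0,0]]], "jaw": 1}}

```text
clock: 8.05
tcp_pos: [0.5503, 0.0176, 0.2013]
orientation: [0.179, 0.746, 0.624, 0.149]
wrist_force: [0.8, 0.5, -0.3]
finger_gap: 0.0859
```

{"op": "send_rows", "data": {"deltas": [[[-0.45,0.1,0.9,0,0,0],[-1.35,0.25,2.7,0,0,0],[-2.7,0.5,5.4,0,0,0],[-3.6,0.6,7.1,0,0,0],[-4,3,8,0,0,0],[-4,5,8,0,0,0],[-4,5,8,0,0,0]]]}}

```text
clock: 8.75
tcp_pos: [0.5102, 0.0694, 0.2828]
orientation: [0.179, 0.745, 0.625, 0.15]
wrist_force: [0.4, 0.2, 1.0]
finger_gap: 0.0854
```

Run:
```python
from h import *
plan(fromS([.005,.085,.33]))
p=cam('wrist'); save(p,'w4'); np.savez('wrist4.npz',**{k:p[k] for k in ['img','z_map','Rc','tc','f','cx','cy']})
w=cloud(p); s=toS(w); im=p['img'].astype(int)
hsv=cv2.cvtColor(p['img'],cv2.COLOR_RGB2HSV)
m=(abs(s[...,0]-.005)<.04)&(abs(s[...,1]-.09)<.08)&(abs(s[...,2]-.187)<.007); q=s[m]
print('top',m.sum(),np.percentile(q,[1,5,50,95,99],axis=0).round(4).tolist())
t=s[m]; print('minrect',cv2.minAreaRect((t[:,:2]*1000).astype(np.float32)))
```

```text
tcp [0.5102 0.0694 0.2828] S [-0.0041  0.0604  0.3193] target [0.5177 0.093  0.2965] delta cm [0.76 2.36 1.37] rotvec [ 0.01  0.14 -0.15] |rv| 0.2
top 4445 [[-0.0326, 0.0205, 0.1808], [-0.0226, 0.022, 0.1821], [0.0065, 0.1018, 0.1854], [0.0313, 0.1525, 0.1881], [0.0422, 0.1617, 0.192]]
minrect ((4.997825622558594, 90.75997161865234), (79.85896301269531, 142.1367950439453), 0.053632162511348724)
```

View pics/w4.png

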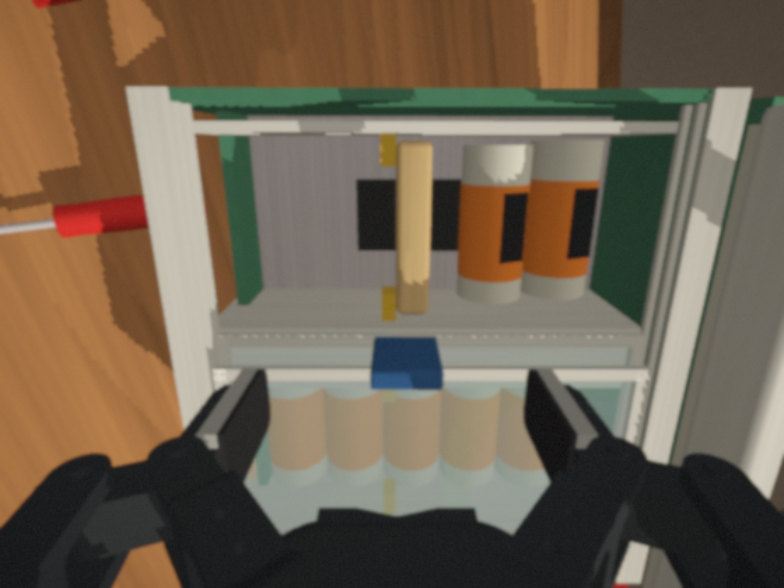

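The grip is now unobstructed at columns 398 to 432, rows 142 to 312, with the cans at columns 458 to 605 and the door fully to the side.

Run:
```python
from h import *
d=dict(np.load('wrist4.npz')); w=cloud(d); s=toS(w)
r0,r1,c0,c1=int(150/1.4),int(300/1.4),int(392/1.4),int(440/1.4)
a=s[r0:r1,c0:c1].reshape(-1,3); k=a[:,2]>.179; q=a[k]
print(np.percentile(q,[1,5,50,95,99],axis=0).round(4).tolist())
print(cv2.minAreaRect((q[:,:2]*1000).astype(np.float32)))
# full y extent at column centre
col=s[90:235,int(415/1.4)]; kk=abs(col[:,2]-.186)<.006; print('y ext',col[kk][:,1].min().round(4),col[kk][:,1].max().round(4))
# can pts
for nm,c in dict(c1=490,c2=562).items():
    cc=s[int(190/1.4):int(250/1.4),int((c-28)/1.4):int((c+28)/1.4)].reshape(-1,3); print(nm,np.nanpercentile(cc,[2,50,98],axis=0).round(4).tolist())
```

```text
[[-0.0037, 0.0432, 0.1811], [-0.0029, 0.0476, 0.1824], [0.0069, 0.0931, 0.1852], [0.0168, 0.1328, 0.1865], [0.0179, 0.136, 0.187]]
((7.294831275939941, 89.09378814697266), (21.948760986328125, 95.38692474365234), 0.14184798300266266)
y ext 0.0219 0.1501
c1 [[0.0462, 0.0687, 0.1317], [0.0627, 0.0897, 0.148], [0.0822, 0.1099, 0.152]]
c2 [[0.098, 0.069, 0.1362], [0.1135, 0.09, 0.1481], [0.134, 0.1102, 0.1525]]
```

Run:
```python
from h import *
plan(fromS([.007,.087,.32]));plan(fromS([.007,.087,.151]))
```

```text
tcp [0.51   0.0686 0.2822] S [-0.0044  0.0596  0.3187] target [0.5243 0.0939 0.2885] delta cm [1.43 2.53 0.63] rotvec [ 0.04  0.08 -0.11] |rv| 0.1
tcp [0.51   0.0686 0.2822] S [-0.0044  0.0596  0.3187] target [0.5996 0.0803 0.1378] delta cm [  8.96   1.17 -14.44] rotvec [ 0.04  0.08 -0.11] |rv| 0.1
```

{"op": "send_rows", "data": {"deltas": [[[0.7,1.3,0.3,0,0,0],[1.4,2.5,0.6,0,0,0],[2.4,2.35,-1.3,0,0,0],[3.4,2.2,-3.3,0,0,0],[4.4,2,-5.3,0,0,0],[5.4,1.8,-7.3,0,0,0],[6.4,1.6,-9.3,0,0,0],[7.4,1.45,-11.3,0,0,0],[8.2,1.3,-12.9,0,0,0],[9,1.15,-14.4,0,0,0],[9,1.15,-14.4,0,0,0],[9,1.15,-14.4,0,0,0]]], "jaw": 0.3}}

```text
clock: 10.0
tcp_pos: [0.6001, 0.079, 0.1369]
orientation: [0.179, 0.746, 0.624, 0.149]
wrist_force: [-0.1, -0.3, -0.3]
finger_gap: 0.0553
```

Run:
```python
from h import *
plan(fromS([.007,.087,.151]));print(get_state()['wrist_force']@RS)
p=cam('wrist'); save(p,'w5')
```

```text
tcp [0.6001 0.079  0.1369] S [0.0072 0.0857 0.1499] target [0.5996 0.0803 0.1378] delta cm [-0.04  0.14  0.08] rotvec [ 0.04 -0.05  0.04] |rv| 0.1
[-0.18560018 -0.27406451 -0.22850969]
```

View pics/w5.png

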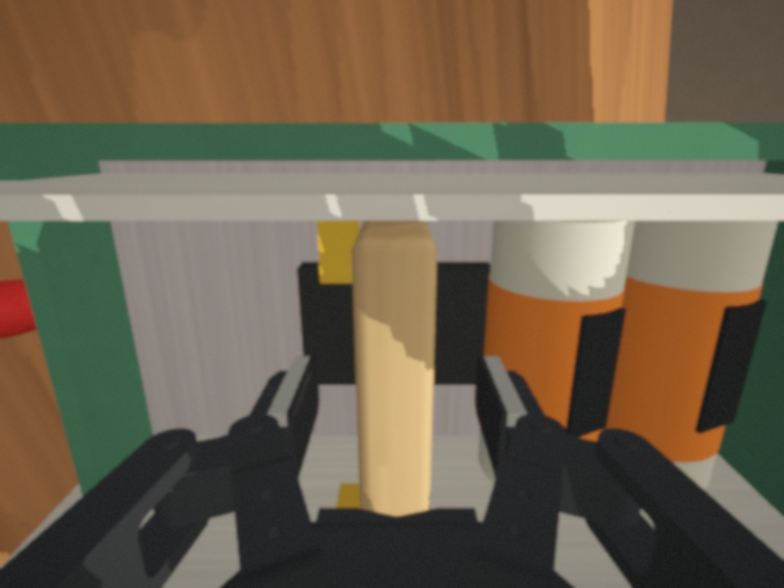

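The grip is centred between the pads, at columns 360 to 432, and the fingers are clear of the cans. Closing.

{"op": "send_rows", "data": {"deltas": [[[0,0,0,0,0,0],[0,0,0,0,0,0],[0,0,0,0,0,0],[0,0,0,0,0,0],[0,0,0,0,0,0],[0,0,0,0,0,0],[0,0,0,0,0,0],[0,0,0,0,0,0]]], "jaw": -1, "force": 60}}

```text
clock: 10.85
tcp_pos: [0.5994, 0.0796, 0.1377]
orientation: [0.179, 0.746, 0.624, 0.149]
wrist_force: [-5.3, 0.2, 3.8]
finger_gap: 0.0212
```

{"op": "send_rows", "data": {"deltas": [[[-0.22,0.04,0.45,0,0,0],[-0.67,0.12,1.34,0,0,0],[-1.2,0.22,2.4,0,0,0],[-1.8,0.32,3.6,0,0,0],[-2.45,0.44,4.9,0,0,0],[-3.1,0.56,6.2,0,0,0],[-3.8,0.68,7.6,0,0,0],[-4.46,0.8,8.92,0,0,0],[-5.15,0.92,10.3,0,0,0],[-5.8,1.04,11.6,0,0,0],[-6.5,1.15,13,0,0,0],[-6.7,1.2,13.4,0,0,0]]]}}

```text
clock: 12.05
tcp_pos: [0.5324, 0.0914, 0.2725]
orientation: [0.179, 0.746, 0.624, 0.15]
wrist_force: [-0.3, 0.2, -5.3]
finger_gap: 0.021
```

Run:
```python
from h import *
plan(fromS([.007,.087,.151]));print(get_state()['wrist_force'],get_state()['joint_pos'])
p=cam('wrist'); save(p,'w6'); p=cam('scene'); cv2.imwrite('pics/sc6.png',cv2.resize(p['img'][140:310,170:360,::-1],None,fx=3.5,fy=3.5))
```

```text
tcp [0.5324 0.0914 0.2725] S [0.0072 0.086  0.3019] target [0.5996 0.0803 0.1378] delta cm [  6.72  -1.11 -13.47] rotvec [ 0.02  0.06 -0.  ] |rv| 0.1
[-0.34874202  0.1614955  -5.30026967] [ 0.08827866 -0.11590644 -0.45098328  0.77899648 -0.11978722  1.80912358]
```

View pics/w6.png

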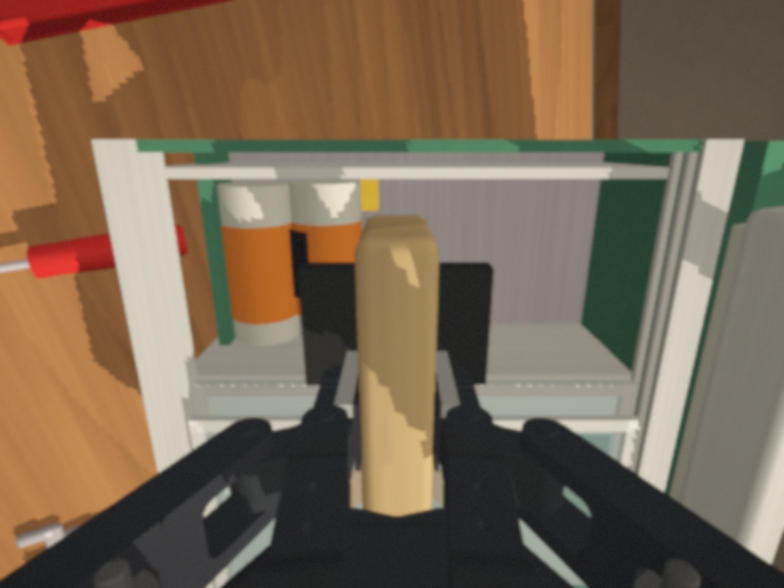

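View pics/sc6.png

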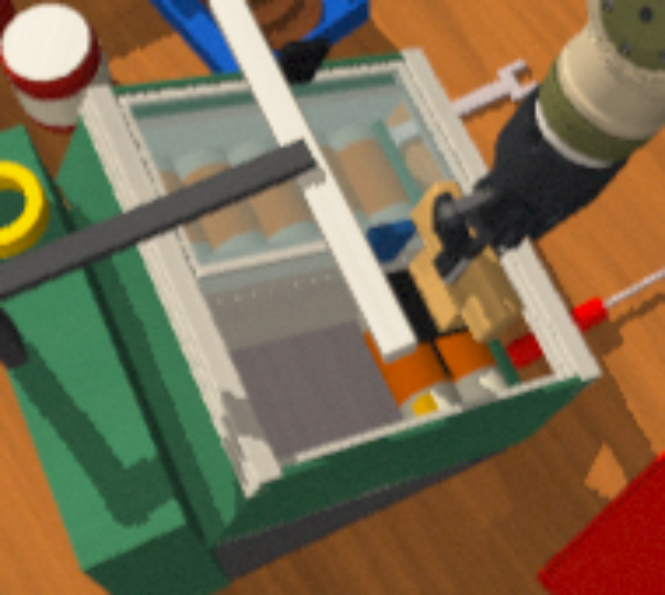

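The block is out, and both cans have rolled to the front, at columns 220 to 360 of the wrist view. Next I carry it over the tray, turning the tool vertical.

```bash
cat >> h.py <<'E'
def RV(deg):
    a=np.radians(deg); return np.stack([[-np.sin(a),np.cos(a),0],[np.cos(a),np.sin(a),0],[0,0,-1.]],1)
E
python3 - <<'E'
from h import *
plan([.485,.364,.26],RV(6.7))
E
```

```text
tcp [0.5328 0.0914 0.2716] S [0.0072 0.086  0.301 ] target [0.485 0.364 0.26 ] delta cm [-4.78 27.26 -1.16] rotvec [ 0.84 27.06 16.58] |rv| 31.8
```

{"op": "send_rows", "data": {"deltas": [[[-0.6,0.5,1,0,0,0],[-1.5,1.5,2.5,0,1,0.6],[-2.5,3,4,0.1,4,2.5],[-3.5,5.5,5,0.2,7,4.3],[-4,8,5,0.3,10,6.1],[-4.3,10.5,5,0.4,13,8],[-4.5,13.2,4.5,0.5,16,9.8],[-4.7,16,4,0.6,19,11.6],[-4.8,19,3,0.7,22,13.5],[-4.8,22,2,0.8,24,14.7],[-4.8,24.5,1,0.8,26,15.9],[-4.8,26,0,0.8,27,16.5]]]}}

```text
clock: 13.35
tcp_pos: [0.4857, 0.3535, 0.27]
orientation: [0.0, 0.664, 0.747, -0.001]
wrist_force: [0.8, -0.8, -4.5]
finger_gap: 0.0214
```

{"op": "send_rows", "data": {"deltas": [[[0,0.6,-0.5,0,0,0],[0,1.2,-1,0,0,0],[0,1.2,-1,0,0,0],[0,1.2,-1,0,0,0]]]}}

```text
clock: 13.75
tcp_pos: [0.4852, 0.3628, 0.2619]
orientation: [0.001, 0.665, 0.747, 0.0]
wrist_force: [-0.0, -0.4, -3.9]
finger_gap: 0.0216
```

```bash
cat > tray.py <<'E'
from h import *
import sys
plan([.485,.364,.26],RV(6.7)); print(get_state()['wrist_force'])
for n in ['wrist','scene','side']:
    p=cam(n); save(p,n+sys.argv[1]); w=cloud(p); im=p['img'].astype(int); R,G,B=im[...,0],im[...,1],im[...,2]
    np.savez(n+sys.argv[1]+'.npz',**{k:p[k] for k in ['img','z_map','Rc','tc','f','cx','cy']})
    m=(R>60)&(G<R*.25)&(B<R*.25)&(w[...,2]<.06)&(abs(w[...,1]-.36)<.2)&(abs(w[...,0]-.485)<.16); k,l,st,c=cv2.connectedComponentsWithStats(m.astype(np.uint8))
    for i in range(1,k):
        if st[i,4]>300:
            q=w[l==i]; print(n,'red',st[i],np.percentile(q[:,2],[2,50,98]).round(3)); 
            print(' all',cv2.minAreaRect((q[:,:2]*1000).astype(np.float32)))
            e=q[q[:,2]>.03]; print(' rim',cv2.minAreaRect((e[:,:2]*1000).astype(np.float32)))
E
python3 tray.py 7
```

```text
tcp [0.4852 0.3628 0.2619] S [-0.0818  0.3447  0.3353] target [0.485 0.364 0.26 ] delta cm [-0.02  0.12 -0.19] rotvec [0.07 0.1  0.11] |rv| 0.2
[-0.02714767 -0.41850818 -3.867065  ]
wrist red [ 210   84   47  103 1278] [0.003 0.012 0.04 ]
 all ((425.61474609375, 393.8275146484375), (45.01702880859375, 122.57312774658203), 7.101302146911621)
 rim ((409.37188720703125, 395.58697509765625), (13.215559005737305, 115.06514739990234), 7.101301670074463)
wrist red [ 302   84   51  103 2582] [0.003 0.005 0.04 ]
 all ((531.25048828125, 406.0042419433594), (51.884368896484375, 123.20904541015625), 5.8035078048706055)
 rim ((554.0419311523438, 414.66033935546875), (25.40024185180664, 114.94017028808594), 19.201263427734375)
scene red [ 324  267   89   91 3222] [0.002 0.006 0.042]
 all ((485.6810302734375, 365.48785400390625), (161.45254516601562, 198.5572052001953), 6.417037487030029)
 rim ((485.6598815917969, 365.4854736328125), (161.4099884033203, 198.5572052001953), 6.417037487030029)
side red [ 193  152   64   65 2125] [0.001 0.007 0.043]
 all ((484.5293884277344, 364.285888671875), (159.41575622558594, 208.68603515625), 6.827665328979492)
 rim ((484.00579833984375, 364.22320556640625), (158.36105346679688, 208.68603515625), 6.827665328979492)
```

View pics/wrist7.png

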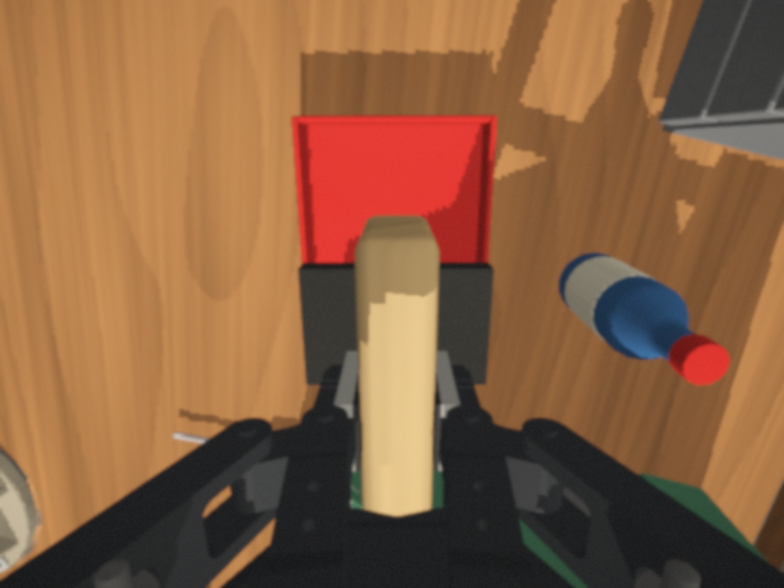

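View pics/scene7.png

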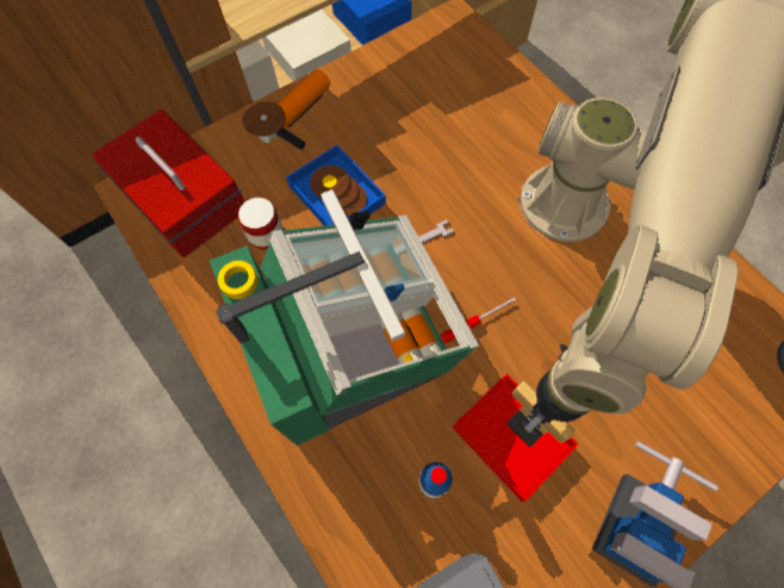

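View pics/side7.png

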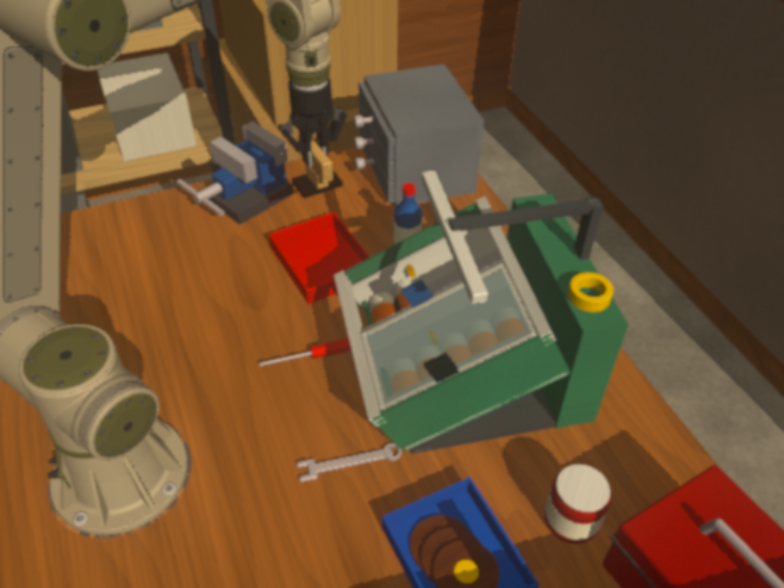

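The block hangs level and square over the tray. The tray centre reads (0.485, 0.365) with yaw 6.6°, and both cameras agree. I lower to just above the floor, then creep down watching the force.

{"op": "send_rows", "data": {"deltas": [[[0,0.1,-2.5,0,0,0],[0,0.2,-5,0,0,0],[0,0.2,-7.5,0,0,0],[0,0.2,-10,0,0,0],[0,0.2,-12.5,0,0,0],[0,0.2,-15,0,0,0],[0,0.2,-17,0,0,0],[0,0.2,-18.5,0,0,0],[0,0.2,-19.3,0,0,0],[0,0.2,-19.5,0,0,0],[0,0.2,-19.5,0,0,0]]]}}

```text
clock: 15.0
tcp_pos: [0.4857, 0.3653, 0.0669]
orientation: [0.001, 0.665, 0.747, 0.0]
wrist_force: [0.3, -0.2, -4.7]
finger_gap: 0.0216
```

{"op": "send_rows", "data": {"deltas": [[[0,0,-0.2,0,0,0],[0,0,-0.4,0,0,0],[0,0,-0.4,0,0,0],[0,0,-0.4,0,0,0]]]}}

```text
clock: 15.4
tcp_pos: [0.4853, 0.3653, 0.0626]
orientation: [0.001, 0.665, 0.747, 0.0]
wrist_force: [-0.4, -0.7, -4.0]
finger_gap: 0.0213
```

{"op": "send_rows", "data": {"deltas": [[[0,0,-0.15,0,0,0],[0,0,-0.3,0,0,0],[0,0,-0.4,0,0,0],[0,0,-0.4,0,0,0]]]}}

```text
clock: 15.8
tcp_pos: [0.4851, 0.3651, 0.058]
orientation: [0.001, 0.665, 0.747, -0.0]
wrist_force: [0.0, 0.2, -4.6]
finger_gap: 0.0214
```

{"op": "send_rows", "data": {"deltas": [[[0,0,-0.1,0,0,0],[0,0,-0.2,0,0,0],[0,0,-0.2,0,0,0]]]}}

```text
clock: 16.1
tcp_pos: [0.4853, 0.3653, 0.0566]
orientation: [0.001, 0.665, 0.747, 0.0]
wrist_force: [-0.2, -0.9, -0.8]
finger_gap: 0.0213
```

{"op": "send_rows", "data": {"deltas": [[[0,0,-0.1,0,0,0],[0,0,-0.1,0,0,0]]]}}

```text
clock: 16.3
tcp_pos: [0.4852, 0.3653, 0.0565]
orientation: [0.001, 0.665, 0.747, 0.0]
wrist_force: [-3.6, -2.3, 4.0]
finger_gap: 0.021
```

{"op": "send_rows", "data": {"deltas": [[[0,0,0,0,0,0],[0,0,0,0,0,0],[0,0,0,0,0,0],[0,0,0,0,0,0]]], "jaw": 0.1}}

```text
clock: 16.7
tcp_pos: [0.4855, 0.3654, 0.0553]
orientation: [0.001, 0.665, 0.747, 0.0]
wrist_force: [0.2, 0.4, 0.3]
finger_gap: 0.0471
```

Run:
```python
from h import *
print(get_state()['wrist_force'],get_state()['finger_gap']); p=cam('wrist'); save(p,'w8')
```

```text
[0.24432626 0.40563352 0.32736116] 0.04706432636775846
```

View pics/w8.png

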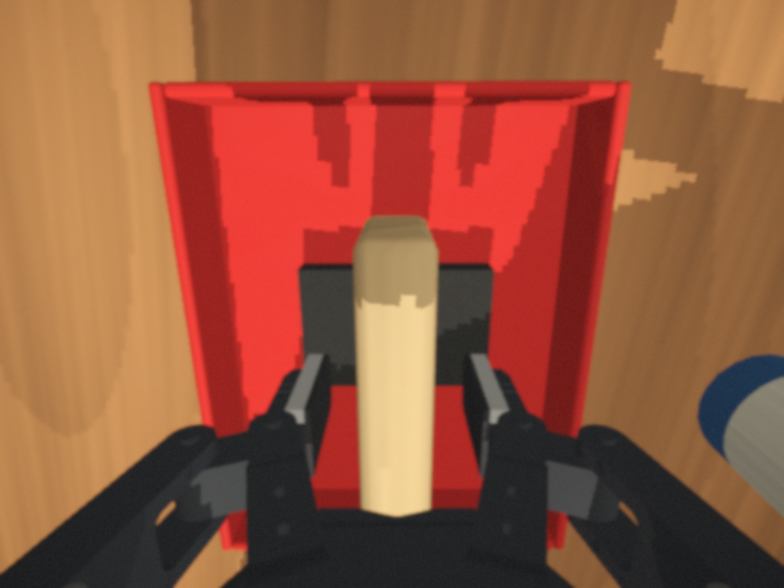

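The block stands released in the middle of the tray, with both pads clear of it. Now I retreat straight up and head back to the pull.

{"op": "send_rows", "data": {"deltas": [[[0,0,1,0,0,0],[0,0,3,0,0,0],[0,0,6,0,0,0],[0,0,10,0,0,0],[0,0,14,0,0,0],[0,0,18,0,0,0],[0,0,21,0,0,0],[0,0,24,0,0,0],[0,0,24,0,0,0]]]}}

```text
clock: 17.65
tcp_pos: [0.4868, 0.3661, 0.3012]
orientation: [0.002, 0.665, 0.747, 0.004]
wrist_force: [0.1, 0.1, 0.2]
finger_gap: 0.0473
```

Run:
```python
from h import *
plan(fromS([-.03,.04,.36]));plan(fromS([.002,.015,.225]))
p=cam('wrist'); save(p,'w9'); w=cloud(p)
p=cam('scene'); save(p,'sc9')
```

```text
tcp [0.4868 0.3661 0.3012] S [-0.0632  0.3483  0.37  ] target [0.4657 0.0567 0.3074] delta cm [ -2.11 -30.94   0.61] rotvec [ -0.95 -26.48 -16.55] |rv| 31.2
tcp [0.4868 0.3661 0.3012] S [-0.0632  0.3483  0.37  ] target [0.5495 0.0162 0.2015] delta cm [  6.28 -34.99  -9.97] rotvec [ -0.95 -26.48 -16.55] |rv| 31.2
```

View pics/w9.png

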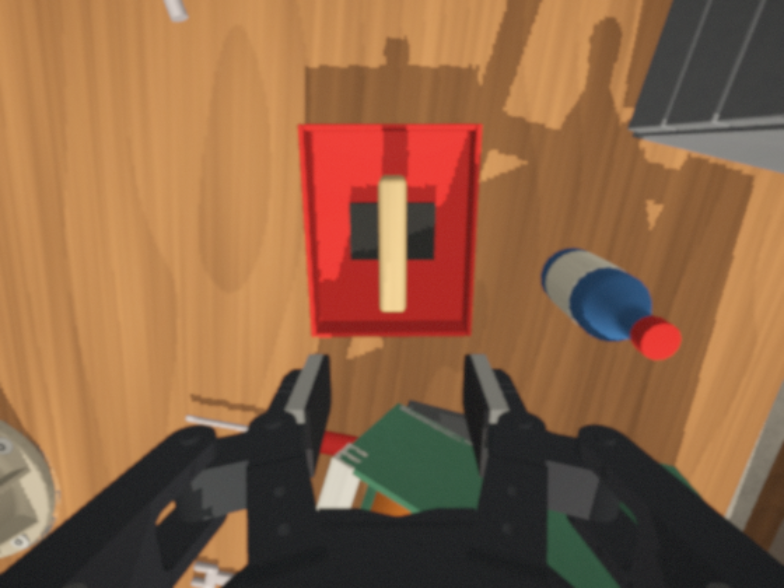

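The block stands upright and centred in the tray. Going back to hover over the open door's pull.

{"op": "send_rows", "data": {"deltas": [[[-0.2,-2,1,-0.1,-2,-1.2],[-0.4,-5,2,-0.2,-4.7,-2.9],[-0.6,-8,2.5,-0.3,-7.4,-4.6],[-0.8,-11,3,-0.4,-10,-6.3],[-1,-14,3,-0.5,-12.7,-8],[-1.2,-17,3,-0.6,-15.4,-9.7],[-1.4,-20,3,-0.7,-18,-11.3],[-1.6,-23,3,-0.8,-20.7,-13],[-1.8,-26,2,-0.9,-23.4,-14.7],[-2,-29,1,-0.95,-26.5,-16.5],[-2.1,-31,0.6,-0.95,-26.5,-16.5],[-2.1,-31,0.6,-0.95,-26.5,-16.5]]], "jaw": 1}}

```text
clock: 18.95
tcp_pos: [0.4619, 0.0535, 0.2985]
orientation: [0.176, 0.748, 0.624, 0.144]
wrist_force: [0.1, 0.4, 0.5]
finger_gap: 0.0855
```

Run:
```python
from h import *
plan(fromS([.002,.015,.33])); plan(fromS([.002,.015,.225]))
p=cam('wrist'); save(p,'w10'); w=cloud(p); s=toS(w); im=p['img'].astype(int); R,G,B=im[...,0],im[...,1],im[...,2]
m=(B>R+35)&(B>G+15)&(abs(s[...,2]-.25)<.01)&(abs(s[...,1])<.06); q=s[m]; print('pull top',m.sum(),np.percentile(q,[2,50,98],axis=0).round(4).tolist())
```

```text
tcp [0.4619 0.0535 0.2985] S [-0.0368  0.0362  0.3535] target [0.5027 0.0246 0.2951] delta cm [ 4.08 -2.88 -0.34] rotvec [ 0.11 -0.71  0.23] |rv| 0.8
tcp [0.4619 0.0535 0.2985] S [-0.0368  0.0362  0.3535] target [0.5495 0.0162 0.2015] delta cm [ 8.76 -3.73 -9.7 ] rotvec [ 0.11 -0.71  0.23] |rv| 0.8
pull top 728 [[-0.017, 0.0133, 0.2406], [0.0004, 0.0205, 0.25], [0.0189, 0.0244, 0.2517]]
```

View pics/w10.png

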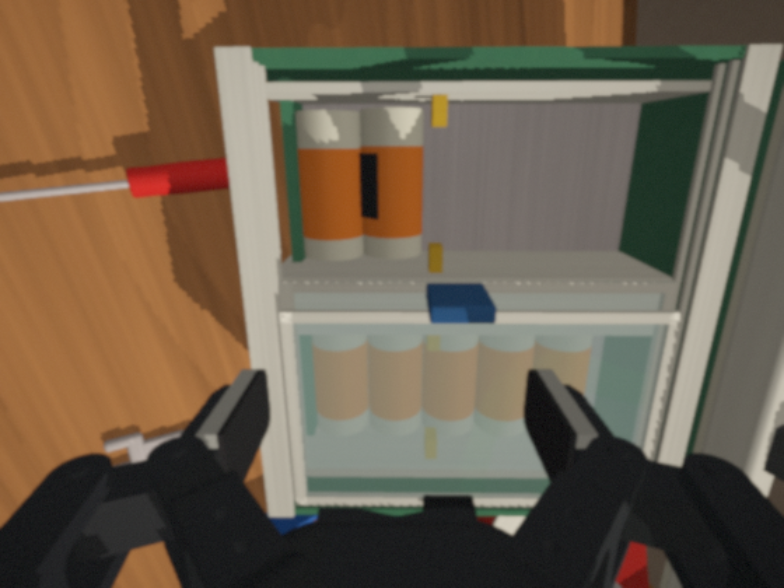

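Both cans lie against the front stop (columns 298 to 425), and the pull is at (460,302). Checking that the arm has settled.

Run:
```python
from h import *
plan(fromS([.002,.0175,.33])); plan(fromS([.002,.0175,.225]))
```

```text
tcp [0.4629 0.0543 0.2996] S [-0.0356  0.0372  0.3541] target [0.5032 0.0271 0.2951] delta cm [ 4.03 -2.72 -0.45] rotvec [ 0.08 -0.63  0.19] |rv| 0.7
tcp [0.4629 0.0543 0.2996] S [-0.0356  0.0372  0.3541] target [0.55   0.0187 0.2015] delta cm [ 8.71 -3.56 -9.81] rotvec [ 0.08 -0.63  0.19] |rv| 0.7
```

{"op": "send_rows", "data": {"deltas": [[[0,0,0,0,0,0],[0,0,0,0,0,0]]]}}

```text
clock: 19.2
tcp_pos: [0.4645, 0.0559, 0.3013]
orientation: [0.176, 0.747, 0.625, 0.146]
wrist_force: [0.0, -0.8, 0.8]
finger_gap: 0.0852
```

Run:
```python
from h import *
plan(fromS([.002,.0175,.33])); plan(fromS([.002,.0175,.225])); print(get_state()['joint_pos'],get_state()['qvel'].round(4))
```

```text
tcp [0.4645 0.0559 0.3013] S [-0.0336  0.039   0.3551] target [0.5032 0.0271 0.2951] delta cm [ 3.86 -2.88 -0.62] rotvec [ 0.09 -0.5  -0.01] |rv| 0.5
tcp [0.4645 0.0559 0.3013] S [-0.0336  0.039   0.3551] target [0.55   0.0187 0.2015] delta cm [ 8.54 -3.72 -9.98] rotvec [ 0.09 -0.5  -0.01] |rv| 0.5
[ 1.02993093e-03 -2.73859130e-01 -4.96198122e-01  8.93560041e-01
 -8.20111784e-02  1.72988675e+00] [ 0.0066  0.0004  0.0041 -0.0004 -0.0024 -0.0006]
```

{"op": "send_rows", "data": {"deltas": [[[1.5,-1.2,-0.3,0,0,0],[3,-2.3,-0.6,0,0,0],[3.8,-2.9,-0.7,0,0,0],[3.8,-2.9,-0.7,0,0,0],[3.8,-2.9,-0.7,0,0,0]]]}}

```text
clock: 19.7
tcp_pos: [0.5021, 0.0262, 0.2938]
orientation: [0.176, 0.747, 0.624, 0.145]
wrist_force: [-0.1, 0.9, -0.3]
finger_gap: 0.0854
```

Run:
```python
from h import *
plan(fromS([.002,.0175,.33])); plan(fromS([.002,.0175,.225]));
```

```text
tcp [0.5021 0.0262 0.2938] S [0.0006 0.0165 0.3293] target [0.5032 0.0271 0.2951] delta cm [0.11 0.08 0.13] rotvec [ 0.08 -0.56  0.06] |rv| 0.6
tcp [0.5021 0.0262 0.2938] S [0.0006 0.0165 0.3293] target [0.55   0.0187 0.2015] delta cm [ 4.79 -0.76 -9.23] rotvec [ 0.08 -0.56  0.06] |rv| 0.6
```

{"op": "send_rows", "data": {"deltas": [[[0.9,-0.1,-1.7,0,-0.3,0],[1.8,-0.25,-3.5,0,-0.5,0],[2.7,-0.4,-5.3,0,-0.5,0],[3.6,-0.55,-7,0,-0.5,0],[4.3,-0.65,-8.3,0,-0.5,0],[4.7,-0.7,-9.1,0,-0.5,0],[4.7,-0.7,-9.1,0,-0.5,0],[4.7,-0.7,-9.1,0,-0.5,0]]]}}

```text
clock: 20.5
tcp_pos: [0.5491, 0.0194, 0.2037]
orientation: [0.179, 0.746, 0.624, 0.149]
wrist_force: [-0.6, -0.1, -0.4]
finger_gap: 0.085
```

Run:
```python
from h import *
plan(fromS([.002,.0175,.225])); print(get_state()['wrist_force']); p=cam('wrist'); save(p,'w11')
```

```text
tcp [0.5491 0.0194 0.2037] S [0.0021 0.0181 0.2274] target [0.55   0.0187 0.2015] delta cm [ 0.08 -0.08 -0.22] rotvec [0.1  0.02 0.03] |rv| 0.1
[-0.57505975 -0.13514868 -0.40454794]
```

View pics/w11.png

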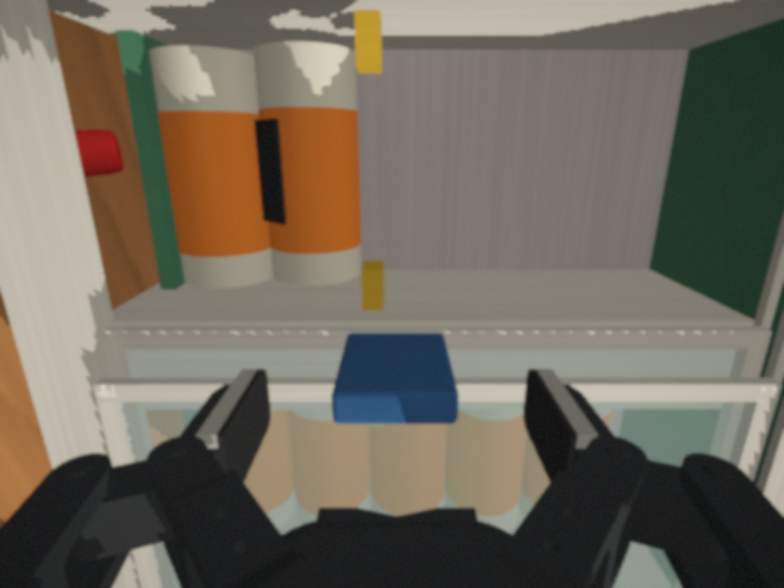

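Centred again on the pull. I close, then slide toward +y.

{"op": "send_rows", "data": {"deltas": [[[0,0,0,0,0,0],[0,0,0,0,0,0],[0,0,0,0,0,0],[0,0,0,0,0,0],[0,0,0,0,0,0],[0,0,0,0,0,0],[0,0,0,0,0,0],[0,0,0,0,0,0]]], "jaw": -1, "force": 30}}

```text
clock: 21.35
tcp_pos: [0.5486, 0.0194, 0.2036]
orientation: [0.179, 0.746, 0.624, 0.149]
wrist_force: [-5.0, 0.7, 4.7]
finger_gap: 0.0391
```

{"op": "send_rows", "data": {"deltas": [[[0.2,1,0,0,0,0],[0.4,2.2,0,0,0,0],[0.63,3.5,0,0,0,0],[0.86,4.8,0,0,0,0],[1.1,6.1,0,0,0,0],[1.33,7.4,0,0,0,0],[1.57,8.7,0,0,0,0],[1.8,10,0,0,0,0],[1.98,11,0,0,0,0],[2.16,12,0,0,0,0],[2.3,12.8,0,0,0,0],[2.3,12.8,0,0,0,0]]]}}

```text
clock: 22.55
tcp_pos: [0.5718, 0.1485, 0.2036]
orientation: [0.179, 0.746, 0.624, 0.149]
wrist_force: [-4.0, 3.1, 3.2]
finger_gap: 0.0392
```

Run:
```python
from h import *
plan(fromS([.002,.1525,.225])); print(get_state()['wrist_force']@RS)
```

```text
tcp [0.5718 0.1485 0.2036] S [0.0016 0.1491 0.2276] target [0.5739 0.1515 0.2015] delta cm [ 0.21  0.3  -0.21] rotvec [ 0.04 -0.01 -0.06] |rv| 0.1
[-2.58556582  2.33729515  4.89195602]
```

{"op": "send_rows", "data": {"deltas": [[[0.07,0.4,0,0,0,0],[0.14,0.8,0,0,0,0],[0.21,1.2,0,0,0,0],[0.25,1.4,0,0,0,0],[0.25,1.4,0,0,0,0]]]}}

```text
clock: 23.05
tcp_pos: [0.5729, 0.154, 0.2033]
orientation: [0.184, 0.748, 0.621, 0.143]
wrist_force: [-11.6, -23.2, 11.1]
finger_gap: 0.0391
```

Run:
```python
from h import *
plan(fromS([.002,.1525,.225])); print(get_state()['wrist_force']@RS)
```

```text
tcp [0.5729 0.154  0.2033] S [0.0016 0.1548 0.2272] target [0.5739 0.1515 0.2015] delta cm [ 0.1  -0.25 -0.18] rotvec [ 0.86 -0.11  0.64] |rv| 1.1
[ -1.4391221  -24.87771347  13.19709017]
```

It's against the shut stop with 25 N, after about 137 mm of travel. I ease off, release, retreat and check.

{"op": "send_rows", "data": {"deltas": [[[-0.13,-0.75,0,0,0,0],[-0.13,-0.75,0,0,0,0],[-0.13,-0.75,0,0,0,0]]]}}

```text
clock: 23.35
tcp_pos: [0.5727, 0.1528, 0.2034]
orientation: [0.18, 0.747, 0.623, 0.148]
wrist_force: [-4.9, -0.2, 3.4]
finger_gap: 0.0395
```

{"op": "send_rows", "data": {"deltas": [[[0,0,0,0,0,0],[0,0,0,0,0,0],[0,0,0,0,0,0],[0,0,0,0,0,0],[0,0,0,0,0,0],[0,0,0,0,0,0]]], "jaw": 1}}

```text
clock: 23.95
tcp_pos: [0.5735, 0.1538, 0.2033]
orientation: [0.179, 0.746, 0.624, 0.149]
wrist_force: [-0.1, 0.3, 1.1]
finger_gap: 0.0855
```

{"op": "send_rows", "data": {"deltas": [[[-0.45,0.1,0.9,0,0,0],[-1.35,0.25,2.7,0,0,0],[-2.7,0.5,5.4,0,0,0],[-4,0.7,8,0,0,0],[-5.3,0.95,10.6,0,0,0],[-8,1.2,12,0,0,0],[-11,1.5,13,0,0,0],[-13,1.5,13,0,0,0],[-13,1.5,13,0,0,0],[-13,1.5,13,0,0,0]]]}}

```text
clock: 24.95
tcp_pos: [0.4436, 0.169, 0.3343]
orientation: [0.18, 0.746, 0.624, 0.15]
wrist_force: [0.2, -0.7, 0.1]
finger_gap: 0.0853
```

```bash
cat > chk.py <<'E'
from h import *
plan(fromS([.002,.1525,.225])); print(get_state()['wrist_force'])
for n in ['wrist','scene','side']:
    p=cam(n); save(p,n+'12'); w=cloud(p); s=toS(w); im=p['img'].astype(int); R,G,B=im[...,0],im[...,1],im[...,2]
    m=(B>R+35)&(B>G+15)&(abs(s[...,2]-.235)<.03)&(abs(s[...,0])<.05)&(abs(s[...,1])<.2); q=s[m]; 
    if len(q): print(n,'pull',m.sum(),np.percentile(q,[2,50,98],axis=0).round(4).tolist())
E
python3 chk.py
```

```text
tcp [0.4436 0.169  0.3343] S [-0.055   0.1466  0.4029] target [0.5739 0.1515 0.2015] delta cm [ 13.03  -1.75 -13.28] rotvec [0.06 0.13 0.01] |rv| 0.1
[ 0.22352696 -0.67384842  0.07379596]
wrist pull 713 [[-0.0177, 0.1479, 0.2153], [-0.0004, 0.1566, 0.2498], [0.0187, 0.1587, 0.2517]]
scene pull 139 [[-0.0115, 0.1494, 0.2108], [0.0118, 0.1576, 0.2406], [0.0239, 0.161, 0.2535]]
side pull 66 [[-0.0137, 0.1422, 0.2057], [0.0046, 0.1469, 0.2239], [0.0219, 0.1524, 0.2532]]
```

View pics/wrist12.png

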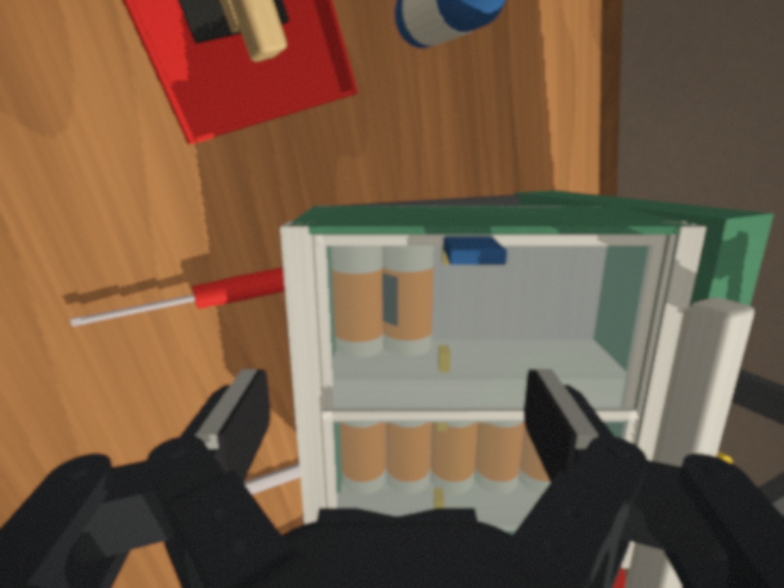

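View pics/scene12.png

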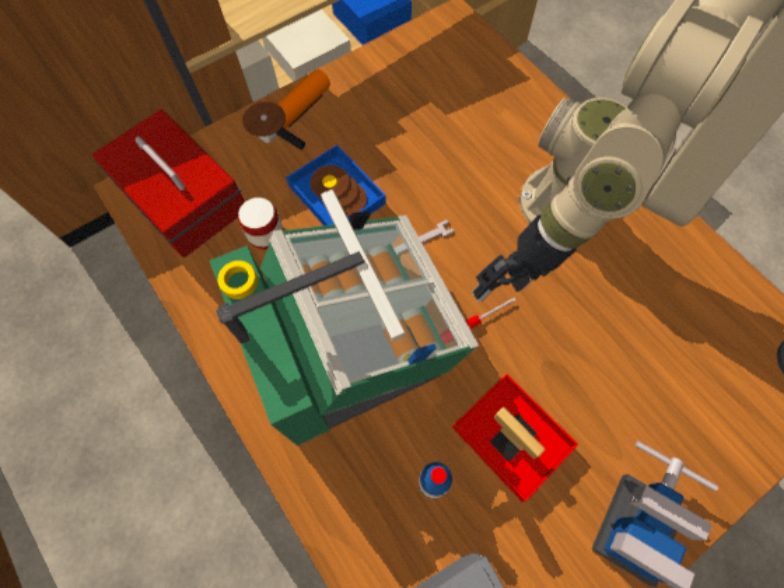

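View pics/side12.png

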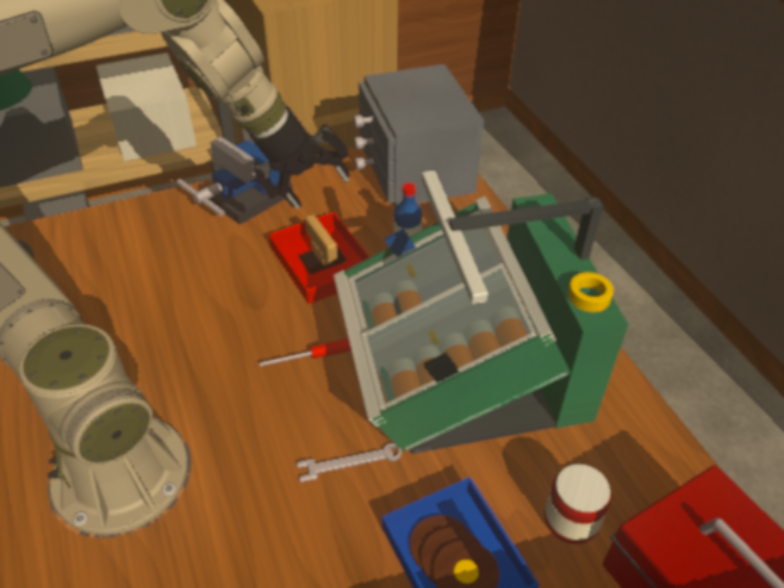

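The pictures show the door shut, its pull having moved back about 135 mm. Both cans are at the front stop, the block is upright in the red tray, and the outer door and bystanders look unmoved. Handing in.

```bash
python3 -c "
from workcell import hand_in; print(hand_in())"
```

```text
the job is handed in; nothing more can be done
None
```

I finished the job and handed it in at about 25 s; the hand-in gives no verdict. I slid the inner door open to its stop, lifted the block out square to the slope, set it down upright in the red tray, then slid the door shut again.

**Last checks:**
- **Inner door:** It reached the shut stop with 25 N on it. After I let go, the wrist camera put the pull about 135 mm from its open position, out of 138 mm of travel. So it is shut to roughly 3 mm, against a limit of 8 mm.
- **Cans:** In the last pictures both lie together against the front stop. I judged this by eye and did not measure it against the 15 and 65 mm limits.
- **Block:** It stands on its base in the middle of the tray and is released. The force dropped to near zero before I opened the jaws.
- **Other things:** In the pictures the outer door and the bystanders look unmoved. The arm is clear of everything.

**Disagreements:** The scene and side cameras differed by up to about 10 mm along the dispenser's y axis: 5 to 6 mm on the dispenser, and up to 10 mm on the pull. I therefore used the wrist camera and the contact forces to place the grasps. Its surfaces read about 2 mm lower than the text's heights implied, which made no difference to the work.

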